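# Tighten the canner lid crosswise and line up the next jars

## Task

Close the pressure canner and get the next batch ready. With the wing-nut key, turn the four nuts on the lid clockwise in three passes, first all of them until the red end of the wing points at the yellow dot, then all to the blue dot, then all tight to the stop at the green dot, in each pass in cross order, the second nut being the one straight across from the first. Then, or before, slide the waiting jars along the worktop, without lifting them, into a row on the mat, each upright in the middle of a ring of its own; leave the key standing upright on its cork trivet, never turn the nuts with the fingers, and do not shift the timer, the salt shaker or the small bowl.

Things in the scene. Friction and masses are not known exactly. Their poses are not given: they have to be found in the camera images.
- canner: Low pressure canner, fixed; steel lid 256 mm across, its top 115 mm high; a gauge (52 mm wide, top at 147 mm) in the middle. Origin: centre of the underside; z up. Four wing nuts stand on the lid 95 mm from its axis, at 45, 135, 225, 315 degrees from the canner's x axis (nuts 1 to 4, anticlockwise from above): 1 and 3 face each other across the lid, 2 and 4 likewise.
- key: Loose wing-nut key, 0.25 kg, upright on the trivet: at the bottom a forked steel socket 46 x 42 mm with a slot 14 mm wide, 28 mm deep, open below and at both ends, along the key's x; a 50 mm disc, a shaft, and on top a blue grip block, 64 mm along x, 18 mm along y, 83 to 117 mm above the origin. Origin: centre of the socket's underside; z up the shaft. Fits a wing either way round.
- trivet: Round cork trivet, fixed, 110 mm across, 6 mm thick, place of the key. Origin: centre of its underside.
- mat: Thin mat, 100 x 345 mm (1 mm, flush: jars slide onto it freely), fixed, with a row of four blue discs in white rings, 73 mm across, 85 mm apart along its y axis. Origin: its centre.
- nut1 (a joint): Turn of wing nut 1 in rad, growing clockwise seen from above: 0 = loose (red end of the wing points at the white dot on the lid), 0.7 = one third tight (yellow dot), 1.4 = two thirds (blue dot), 2.1 = tight, a hard stop (green dot). It has friction of about 0.12 N m and stays where it is left; it does not rise or sink.
- wing1 (a point): Turns with the brass wing of nut 1: an upright flat bar 44 mm long (its x axis, red end at +x), 8 mm thick (y), 18 mm high. This point: centre of its underside on the turning axis, 5 mm above the lid; z up. A flat steel washer 26 mm across fills these 5 mm.
- nut2 (a joint): Turn of wing nut 2 in rad, growing clockwise seen from above: 0 = loose (red end of the wing points at the white dot on the lid), 0.7 = one third tight (yellow dot), 1.4 = two thirds (blue dot), 2.1 = tight, a hard stop (green dot). It has friction of about 0.12 N m and stays where it is left; it does not rise or sink.
- wing2 (a point): Turns with the brass wing of nut 2: an upright flat bar 44 mm long (its x axis, red end at +x), 8 mm thick (y), 18 mm high. This point: centre of its underside on the turning axis, 5 mm above the lid; z up. A flat steel washer 26 mm across fills these 5 mm.
- nut3 (a joint): Turn of wing nut 3 in rad, growing clockwise seen from above: 0 = loose (red end of the wing points at the white dot on the lid), 0.7 = one third tight (yellow dot), 1.4 = two thirds (blue dot), 2.1 = tight, a hard stop (green dot). It has friction of about 0.12 N m and stays where it is left; it does not rise or sink.
- wing3 (a point): Turns with the brass wing of nut 3: an upright flat bar 44 mm long (its x axis, red end at +x), 8 mm thick (y), 18 mm high. This point: centre of its underside on the turning axis, 5 mm above the lid; z up. A flat steel washer 26 mm across fills these 5 mm.
- nut4 (a joint): Turn of wing nut 4 in rad, growing clockwise seen from above: 0 = loose (red end of the wing points at the white dot on the lid), 0.7 = one third tight (yellow dot), 1.4 = two thirds (blue dot), 2.1 = tight, a hard stop (green dot). It has friction of about 0.12 N m and stays where it is left; it does not rise or sink.
- wing4 (a point): Turns with the brass wing of nut 4: an upright flat bar 44 mm long (its x axis, red end at +x), 8 mm thick (y), 18 mm high. This point: centre of its underside on the turning axis, 5 mm above the lid; z up. A flat steel washer 26 mm across fills these 5 mm.
- jar1: Preserving jar with a brass lid, 60 mm in diameter, 66 mm high, about 0.25 kg, loose, upright. Origin: centre of its underside. Absent in some starts.
- jar2: Preserving jar with a red lid, 60 mm in diameter, 66 mm high, about 0.25 kg, loose, upright. Origin: centre of its underside. Absent in some starts.
- jar3: Preserving jar with a steel lid, 60 mm in diameter, 66 mm high, about 0.25 kg, loose, upright. Origin: centre of its underside. Absent in some starts.
- jar4: Preserving jar with a green lid, 60 mm in diameter, 66 mm high, about 0.25 kg, loose, upright. Origin: centre of its underside. Absent in some starts.
- ring1 (a point): Centre of ring 1 of the mat, on the worktop; rings 1 to 4 run along the mat's +y.
- ring2 (a point): Centre of ring 2 of the mat, on the worktop; rings 1 to 4 run along the mat's +y.
- ring3 (a point): Centre of ring 3 of the mat, on the worktop; rings 1 to 4 run along the mat's +y.
- ring4 (a point): Centre of ring 4 of the mat, on the worktop; rings 1 to 4 run along the mat's +y.
- kitchen_timer: Cream kitchen timer, 63 mm wide, 59 mm high, loose bystander. Origin: centre of its underside.
- salt_shaker: Glass salt shaker, 44 mm wide, 90 mm high, loose bystander. Origin: centre of its underside.
- egg_wash_bowl: Small cream bowl, 116 mm wide, 52 mm high, loose bystander. Origin: centre of its underside.
Not all that is in view belongs to the job. What is shaped like the jar4 but orange or pink is not meant.

How it is judged:
On the way, in this order (a step that is already met when the one before it is completed fails the run):
1. all four nuts are one third tight (each between 0.45 and 1.0 rad) (value of joint nut1 between 0.45 and 1 rad and value of joint nut2 between 0.45 and 1 rad and value of joint nut3 between 0.45 and 1 rad and value of joint nut4 between 0.45 and 1 rad), for 0.2 s.
2. all four nuts are two thirds tight (each between 1.15 and 1.7 rad) (value of joint nut1 between 1.15 and 1.7 rad and value of joint nut2 between 1.15 and 1.7 rad and value of joint nut3 between 1.15 and 1.7 rad and value of joint nut4 between 1.15 and 1.7 rad), for 0.2 s.
3. all four nuts are tight (each above 1.9 rad) (value of joint each of nut1, nut2, nut3, nut4 above 1.9 rad), for 0.2 s.
At the end, for the whole second after the job is handed in: All four nuts above 1.9 rad; the key upright (within 0.12 rad) and at rest on the trivet, within 35 mm of its centre; every jar present upright on the worktop or mat, at rest, within 10 mm of the centre of a ring (all of step 3 and horizontal distance between key and trivet below 0.035 m and height (world z) of key below 0.012 m and angle between key's own z axis and vertical below 0.12 rad and linear speed of each of key, jar1, jar2, jar3, jar4 below 0.02 m/s and (horizontal distance between jar1 and ring1 below 0.01 m or horizontal distance between jar1 and ring2 below 0.01 m or horizontal distance between jar1 and ring3 below 0.01 m or horizontal distance between jar1 and ring4 below 0.01 m) and angle between each of jar1, jar2, jar3, jar4's own z axis and vertical below 0.1 rad and height (world z) of each of jar1, jar2, jar3, jar4 below 0.006 m and (horizontal distance between jar2 and ring1 below 0.01 m or horizontal distance between jar2 and ring2 below 0.01 m or horizontal distance between jar2 and ring3 below 0.01 m or horizontal distance between jar2 and ring4 below 0.01 m) and (horizontal distance between jar3 and ring1 below 0.01 m or horizontal distance between jar3 and ring2 below 0.01 m or horizontal distance between jar3 and ring3 below 0.01 m or horizontal distance between jar3 and ring4 below 0.01 m) and (horizontal distance between jar4 and ring1 below 0.01 m or horizontal distance between jar4 and ring2 below 0.01 m or horizontal distance between jar4 and ring3 below 0.01 m or horizontal distance between jar4 and ring4 below 0.01 m)); the robot touches nothing.
It fails at once if in a pass two neighbouring nuts are turned (past 0.4 rad in the first, 1.1 in the second, 1.8 in the third) before either of those opposite (((value of joint each of nut1, nut2 above 0.4 rad and value of joint each of nut3, nut4 below 0.4 rad) or (value of joint each of nut2, nut3 above 0.4 rad and value of joint each of nut4, nut1 below 0.4 rad) or (value of joint each of nut3, nut4 above 0.4 rad and value of joint each of nut1, nut2 below 0.4 rad) or (value of joint each of nut4, nut1 above 0.4 rad and value of joint each of nut2, nut3 below 0.4 rad)) or ((value of joint each of nut1, nut2 above 1.1 rad and value of joint each of nut3, nut4 below 1.1 rad) or (value of joint each of nut2, nut3 above 1.1 rad and value of joint each of nut4, nut1 below 1.1 rad) or (value of joint each of nut3, nut4 above 1.1 rad and value of joint each of nut1, nut2 below 1.1 rad) or (value of joint each of nut4, nut1 above 1.1 rad and value of joint each of nut2, nut3 below 1.1 rad)) or ((value of joint each of nut1, nut2 above 1.8 rad and value of joint each of nut3, nut4 below 1.8 rad) or (value of joint each of nut2, nut3 above 1.8 rad and value of joint each of nut4, nut1 below 1.8 rad) or (value of joint each of nut3, nut4 above 1.8 rad and value of joint each of nut1, nut2 below 1.8 rad) or (value of joint each of nut4, nut1 above 1.8 rad and value of joint each of nut2, nut3 below 1.8 rad))).
It fails at once if a nut runs a pass ahead (past 1.1 rad while another is under 0.4, or past 1.8 while another is under 1.1) ((value of joint any of nut1, nut2, nut3, nut4 above 1.1 rad and value of joint any of nut1, nut2, nut3, nut4 below 0.4 rad) or (value of joint any of nut1, nut2, nut3, nut4 above 1.8 rad and value of joint any of nut1, nut2, nut3, nut4 below 1.1 rad)).
It fails at once if the fingers push a wing nut (over 2 N) (contact force between the fingers and nut1 above 2 N or contact force between the fingers and nut2 above 2 N or contact force between the fingers and nut3 above 2 N or contact force between the fingers and nut4 above 2 N).
It fails at once if a jar is lifted more than 30 mm (height (world z) of any of jar1, jar2, jar3, jar4 above 0.03 m).
It fails at once if a bystander is shifted more than 30 mm (distance of any of kitchen_timer, salt_shaker, egg_wash_bowl from where it was at the start of the episode above 0.03 m).
Of jar1, jar2, jar3, jar4 only 2 to 4 are there at a start; the rules pass over those that are not, and their reading is None.
At some moment in a run one of jar1, jar2, jar3, jar4 may be knocked a few centimetres aside while the robot is not near it.
It also fails if it takes over 208 s, if anything falls off the work surface, if the arm or the gripper's body presses on something with over 40 N, if the wrist force passes 120 N, or if a joint passes its speed limit or range.

## Robot

A 6-joint arm with a two-finger parallel gripper is mounted at the origin on a cart in front of the work surface, level with it; the furniture and walls round the work are solid. World frame = base frame: x ahead of the robot, y to its left, z up, the work surface at z = 0. Lengths are in m, angles in rad, forces in N, time in s.
With the tool pointing down it reaches from about 0.325 to 0.875 m from the base axis. Payload 4.4 kg.
Tool frame: the origin (TCP) lies on the centre line of the jaws, within the pads' length; the fingertips stand 8 mm ahead of it and the grasp point (between the pads) lies 11 mm behind it; z points along the fingers, y is the line along which they close (so a half turn about z gives the same grasp; the last joint's range is limited). The gripper opens to 85 mm and grips with 20 to 120 N. Pads are 22 mm wide; open, the fingers measure 114 mm over their backs; the gripper's body (76 mm by 85 mm) begins 54 mm behind the grasp point. The pads swing forward as they close: fully open they stand 13 mm farther back than shut.
Start: joints at [1.087, 0.207, 1.542, -0, 1.393, -0.15], TCP at [0.188, 0.543, 0.239] pointing down, gripper open.
Joint ranges: [-2.73, 2.73], [-0.86, 2.22], [0.23, 2.46], [-1.11, 4.25], [0.08, 2.63], [-2.82, 2.82]. Speed limits (rad/s): [2.79, 2.79, 3.14, 3.14, 3.14, 3.14].

## Interface

Orientations are given as [roll, pitch, yaw] about the fixed x, y, z axes, in that order (R = Rz(yaw) Ry(pitch) Rx(roll)).
In Python, from rig import telemetry, optics, job, finder gives the robot as it stands.
- The arm moves only by the tool jog_arm, never from a script. Its argument "deltas" is text: rows parted by semicolons, each of 6 numbers parted by spaces: the shift along the tool's x, y, z in mm, then the turn, a rotation vector about the tool's x, y, z in rad. A call has 1 to 12 rows; each row is the pose to reach, as a shift and turn from the pose commanded when the call began, along the tool's axes at that moment; what a row does not reach only later rows make up. A row lasts 1/10 s, in which the tool goes at most 50 mm and 8.59 degrees, less where a joint would pass 70% of its speed; a pose out of reach is approached as far as the arm can. A call with a gripper value outside its range is refused whole. "gripper" is the opening, from 0 (shut) to 1 (fully open), set as the call begins (left out, the last holds). The fingers move at their own pace and stop on an object; the grip force is fixed at half the most. Time passes only in rows, so rows that repeat a pose let the fingers close. It gives the time, the measured TCP pose, the force, the opening and the grip force at its end, in the units of the state.
- telemetry.state(): the state, without advancing time (a new reading comes with each control period).
- optics.read_camera(name): name is "side" or "top" or "wrist"; returns a dict with "pixels" (400x640x3 uint8, red, green, blue), "vfov" (degrees; the focal length in pixels is half the picture's height over the tangent of half this angle, whatever the lens; pixels are square), "cx", "cy" (the principal point, pixels), "extrinsics" (4x4, takes a point from camera to world coordinates). Camera axes: x right, y up, looking along -z (the intrinsics and any distortion apply to the point x, -y, -z); pixel columns grow to the right and rows downward; lengths in m; the calibration is good to about 2 mm. A picture is of the moment at which its call begins. There is no depth.
- job.sign_off(): hands the job in; it is judged then, once.
Trained networks look in a picture, given as the dict that the camera call returned (one of the last four; its "shot" number tells which), for a name from the list of things; names that differ only in an ending like _2 or _b are one class to them, and where a whole thing is asked for, a point or a joint stands for the part that bears it (a point fixed in the world has none). Each returns a list of dicts, best first, with "confidence" (0 to 1); they miss things now and then, are a little off and sometimes report something else, mostly with a low value. They report only what shows in the picture. A call takes as long as a camera call. They do not tell look-alikes from the thing itself.
- finder.find_in(picture, target): "rect" ([left, top, right, bottom] in pixels, round what is visible of it).
The state is a dict: "clock": time; "joint_positions": joint angles; "qvel": joint speeds; "effort": joint torques, N m; "ee_pos": TCP position; "tcp_rot": TCP orientation; "ft_force": force on the tool from outside, world axes, zero at the start; "moment": the same for the moment, N m; "finger_gap": finger opening in m; "grasp_force": force on a finger pad.
Only numpy, scipy, OpenCV 4.12 (cv2) and the standard library are available. Lean on these libraries where they do the work, as an engineer would, in place of code of your own. Each camera call takes 0.05 s, during which the arm holds its last target. There are 200 camera calls.

## Working session

There is one attempt and no reset: what is moved stays moved. The work goes in short steps, Python scripts to look and compute and a tool call to move; the robot and the scene stay as the last step left them, time stands still between calls to the robot, and variables do not carry over. Pictures are saved under pics/ and viewed, at most 14 in all, crops included, and the job is handed in when it is done.

Besides the shell and the picture viewer there is one more tool, called after "Call:" by a JSON object that holds its "api" and its "payload". jog_arm: Moves the arm, as the interface text tells. Its arguments: {"type":"object","properties":{"deltas":{"type":"string"},"gripper":{"type":"number"}},"required":["deltas"]}

```bash
ls; mkdir -p pics; cat > h.py <<'E'
import numpy as np,cv2
from rig import telemetry, optics, job, finder
def K(p):
    f=p["pixels"].shape[0]/2/np.tan(np.radians(p["vfov"])/2); return f,p["cx"],p["cy"]
def w(p,u,v,z):
    f,cx,cy=K(p);E=np.array(p["extrinsics"]);d=E[:3,:3]@np.array([(u-cx)/f,-(v-cy)/f,-1]);o=E[:3,3]
    return o+d*(z-o[2])/d[2]
def px(p,X):
    f,cx,cy=K(p);E=np.array(p["extrinsics"]);c=E[:3,:3].T@(np.array(X)-E[:3,3]);return np.array([cx+f*c[0]/-c[2],cy-f*c[1]/-c[2]])
def save(p,n): cv2.imwrite("pics/"+n,p["pixels"][:,:,::-1])
E
python3 - <<'E'
from h import *
s=telemetry.state();print(s)
for n in["top","side","wrist"]:
    p=optics.read_camera(n);save(p,n+"0.png");print(n,{k:v for k,v in p.items() if k!="pixels"})
    if n=="top":
        for t in["canner","key","trivet","mat","wing1","jar1","jar2","jar3","jar4","kitchen_timer","salt_shaker","egg_wash_bowl"]:
            print(t,[(np.round(d["rect"]).astype(int).tolist(),round(d["confidence"],2)) for d in finder.find_in(p,t)[:5]])
E
```

```text
pics
{'clock': 0.0, 'joint_positions': array([ 1.08748438e+00,  2.07422466e-01,  1.54301199e+00,  7.26990657e-06,
        1.39353576e+00, -1.50496983e-01]), 'qvel': array([ 2.95532319e-03,  7.69371268e-04, -1.28146327e-03, -7.50599821e-05,
       -2.37073870e-04,  2.14701566e-04]), 'effort': array([ 6.76498003e-04, -3.83038759e+01, -2.91596425e+01, -2.44692474e-04,
        1.05117046e-02, -1.11123552e-05]), 'ee_pos': array([0.1874976 , 0.54275056, 0.23809685]), 'tcp_rot': array([-3.13924303e+00, -3.63539559e-04,  2.80877597e+00]), 'ft_force': array([-0.06056702, -0.31328737, -0.08333485]), 'moment': array([ 0.03112874,  0.02482137, -0.05144913]), 'grasp_force': 0.0, 'finger_gap': 0.08543554421964376}
top {'vfov': 42.11101156425277, 'cx': 320.226649005836, 'cy': 197.34447193218773, 'extrinsics': array([[ 0.00471656,  0.98810611, -0.15370125,  0.40521261],
       [-0.99996363,  0.00575266,  0.00629696, -0.07554914],
       [ 0.00710625,  0.15366596,  0.9880973 ,  1.52260855],
       [ 0.        ,  0.        ,  0.        ,  1.        ]]), 'shot': 1}
canner [([299, 248, 419, 288], 0.65),
[... 1193 characters left out ...]
 0.64110269,  0.43138781, -0.63473766, -0.04635067],
       [-0.76707528,  0.38620412, -0.51229082, -0.61955202],
       [ 0.02414229,  0.81532259,  0.57850343,  0.72328851],
       [ 0.        ,  0.        ,  0.        ,  1.        ]]), 'shot': 2}
wrist {'vfov': 65.58594579627582, 'cx': 325.17361282993363, 'cy': 200.5247150919142, 'extrinsics': array([[ 3.25922249e-01, -9.03475564e-01, -2.78400060e-01,
         1.18459578e-01],
       [ 9.45396409e-01,  3.11645586e-01,  9.54078545e-02,
         5.67395303e-01],
       [ 5.63484672e-04, -2.94293959e-01,  9.55714784e-01,
         3.75087045e-01],
       [ 0.00000000e+00,  0.00000000e+00,  0.00000000e+00,
         1.00000000e+00]]), 'shot': 3}
```

```bash
python3 -c "
import cv2
i=cv2.imread('pics/top0.png');cv2.imwrite('pics/top0c.png',cv2.resize(i[110:300,160:470],(800,490),interpolation=cv2.INTER_CUBIC))"
```

```text
(no output)
```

View pics/top0c.png

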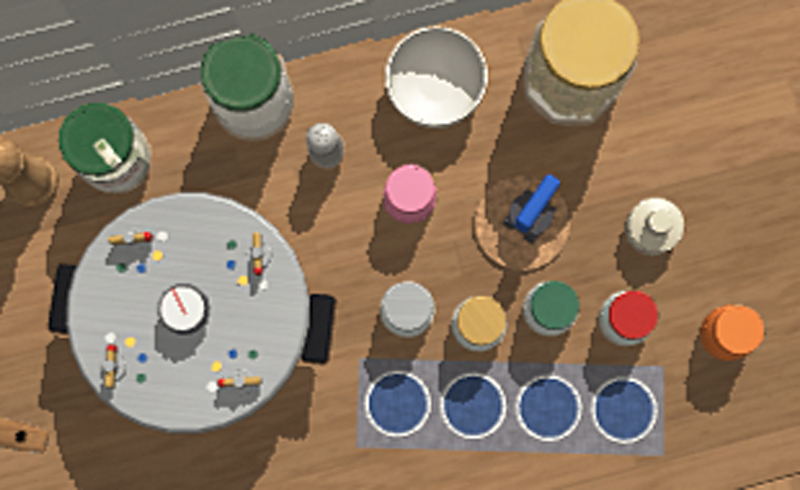

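View pics/side0.png

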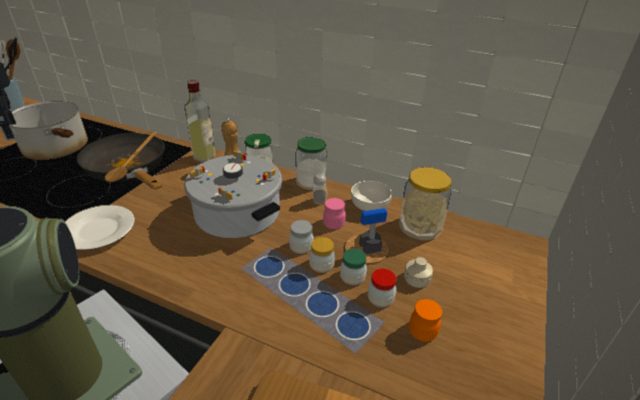

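The top view shows the canner at left (crop px 188,312), with wings A–D all at white. The four jars (steel 407,308; brass 480,321; green 553,305; red 630,316) stand behind the mat rings. The key is on the trivet at (522,215), and the pink and orange jars are decoys. The side view confirms this, with everything upright.

```bash
python3 - <<'E'
from h import *
p=optics.read_camera("top")
def c(x,y,z,n): print(n,np.round(w(p,160+x/2.58-.3,110+y/2.58-.3,z)[:2]*1000))
for a in[(131,238,.138,'A'),(149,237,.13,'Ared'),(258,255,.138,'B'),(110,367,.138,'C'),(238,381,.138,'D'),(188,312,.115,'can'),(522,228,.006,'trivet'),(538,202,.123,'grip'),(525,185+5,.123,'x'),(558,180,.123,'e1'),(519,222,.123,'e2'),
 (407,306,.066,'steel'),(480,320,.066,'brass'),(553,304,.066,'green'),(630,315,.066,'red'),(398,403,0,'r'),(473,405,0,'r'),(549,407,0,'r'),(625,410,0,'r'),(655,225,.05,'timer'),(411,190,.066,'pink'),(734,330,.066,'orange'),(323,140,.09,'salt')]: c(*a)
E
```

```text
A [606. 211.]
Ared [609. 194.]
B [589.  78.]
C [472. 227.]
D [459.  96.]
can [531. 153.]
trivet [ 640. -209.]
grip [ 650. -216.]
x [ 662. -202.]
e1 [ 673. -237.]
e2 [ 628. -195.]
steel [544. -77.]
brass [ 529. -157.]
green [ 547. -237.]
red [ 535. -321.]
r [440. -68.]
r [ 438. -153.]
r [ 437. -238.]
r [ 434. -324.]
timer [ 637. -353.]
pink [672. -81.]
orange [ 519. -434.]
salt [723.  15.]
```

```bash
cat >> h.py <<'E'
from scipy.spatial.transform import Rotation as R
def go(x,y,z,yaw,s=None):
    "tool delta (mm, rad) from the present pose to a tool-down world pose"
    s=s or telemetry.state();R0=R.from_euler("xyz",s["tcp_rot"]);T=R.from_euler("xyz",[np.pi,0,yaw])
    d=R0.inv().apply(np.array([x,y,z])-s["ee_pos"])*1000;r=(R0.inv()*T).as_rotvec()
    print("delta",np.round(d,1),np.round(r,3),"dist",round(float(np.linalg.norm(d))),"j6",round(np.arctan2(y,x)+np.pi/2-yaw,2),"t",round(s["clock"],1))
def st():
    s=telemetry.state();print("t",round(s["clock"],1),"pos",np.round(s["ee_pos"]*1000,1),"rot",np.round(s["tcp_rot"],3),"F",np.round(s["ft_force"],1),"gap",round(s["finger_gap"]*1000,1),"gf",round(s["grasp_force"],1));return s
E
python3 -c "
from h import *
go(.53,.153,.25,2.4)"
```

```text
delta [-450.9 -257.3  -10.7] [0.    0.    0.409] dist 519 j6 -0.55 t 0.8
```

Call:
{"api": "jog_arm", "payload": {"deltas": "-41 -23 -10 0 0 0.04; -82 -46 -10 0 0 0.08; -123 -70 -10 0 0 0.12; -164 -93 -10 0 0 0.16; -205 -117 -10 0 0 0.2; -246 -140 -10 0 0 0.24; -287 -164 -10 0 0 0.28; -328 -187 -10 0 0 0.32; -369 -211 -10 0 0 0.36; -410 -234 -10 0 0 0.38; -436 -249 -10 0 0 0.4; -451 -257 -10 0 0 0.41", "gripper": 1}}

```text
clock: 2.0
ee_pos: [0.5317, 0.151, 0.2493]
tcp_rot: [3.141, 0.001, 2.395]
ft_force: [0.7, 0.2, 0.1]
finger_gap: 0.0848
grasp_force: 0.0
```

```bash
python3 - <<'E'
from h import *
st()
p=optics.read_camera("wrist");save(p,"can1.png");np.save("can1.npy",p,allow_pickle=True)
print([(np.round(d["rect"]).astype(int).tolist(),round(d["confidence"],2)) for d in finder.find_in(p,"wing1")[:6]])
E
```

```text
t 2.0 pos [531.7 151.  249.3] rot [3.141e+00 1.000e-03 2.395e+00] F [0.7 0.2 0.1] gap 84.8 gf 0.0
[([198, 161, 238, 201], 0.89), ([296, 276, 331, 314], 0.8), ([326, 57, 376, 107], 0.66), ([411, 194, 459, 237], 0.57)]
```

View pics/can1.png

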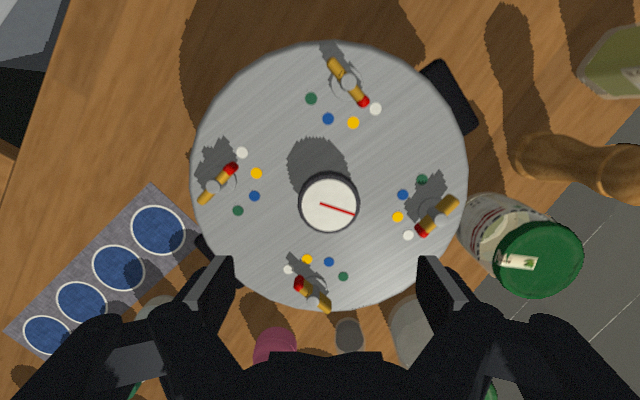

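The lid is fully visible, with its four nuts (348,82), (217,184), (438,213) and (312,295) each beside its dots, and every red end at white. I'll fit the lid model to the dots.

```bash
cat > fit.py <<'E'
from h import *
from scipy.optimize import least_squares
p=np.load("can1.npy",allow_pickle=True).item()
hsv=cv2.cvtColor(p["pixels"],cv2.COLOR_RGB2HSV)
seeds=[[(376,109),(353,123),(328,119),(311,98)],[(242,153),(256,173),(254,196),(238,211)],[(408,235),(397,217),(403,195),(422,180)],[(287,270),(307,260),(329,262),(343,276)]]
rng=[((0,0,215),(180,40,255)),((18,120,90),(35,255,255)),((100,120,60),(125,255,255)),((50,60,30),(95,255,255))]
W=np.full((4,4,2),np.nan)
for i in range(4):
    for k in range(4):
        u,v=seeds[i][k];m=cv2.inRange(hsv[v-9:v+10,u-9:u+10],rng[k][0],rng[k][1]);ys,xs=np.nonzero(m)
        c=(u-9+xs.mean(),v-9+ys.mean()) if len(xs)>25 else (u,v)
        W[i,k]=w(p,*c,.115)[:2]
def f(q):
    cx,cy,th,r,phi=q;o=[]
    for i in range(4):
        a=th+i*np.pi/2;n=np.array([cx+.095*np.cos(a),cy+.095*np.sin(a)])
        for k in range(4):
            b=a+phi-.7*k;o.append(n+r*np.array([np.cos(b),np.sin(b)])-W[order[i],k])
    return np.ravel(o)*1000
best=None
# order anticlockwise from above
c=W.mean((0,1));ang=[np.arctan2(*(W[i].mean(0)-c)[::-1]) for i in range(4)];order=np.argsort(ang)
for ph in np.arange(-3,3.2,1):
  for th in(0,-.9,-2.5):
    s=least_squares(f,[*c,th,.035,ph],loss="soft_l1")
    if best is None or s.cost<best.cost: best=s
q=best.x;print(np.round(q,4),"rms",np.sqrt((f(q)**2).mean()),np.abs(f(q)).max())
for i in range(4):
    a=q[2]+i*np.pi/2;print(seeds[order[i]][0],"nut",np.round([(q[0]+.095*np.cos(a))*1000,(q[1]+.095*np.sin(a))*1000],1),"red dir at 0:",round((a+q[4]+np.pi)%(2*np.pi)-np.pi,3), "px",px(p,[q[0]+.095*np.cos(a),q[1]+.095*np.sin(a),.138]).round())
E
python3 fit.py
```

```text
[ 0.5374  0.1505 -2.4681 -0.0308  1.0506] rms 0.5342590875518628 2.1404054567053796
(242, 153) nut [463.1  91.3] red dir at 0: -1.418 px [214. 186.]
(287, 270) nut [596.6  76.3] red dir at 0: 0.153 px [313. 300.]
(408, 235) nut [611.6 209.8] red dir at 0: 1.724 px [439. 219.]
(376, 109) nut [478.1 224.8] red dir at 0: -2.988 px [348.  83.]
```

```bash
python3 - <<'E'
from h import *
p=np.load("can1.npy",allow_pickle=True).item()
for n,c in dict(A=(435,215.5),B=(313.5,295),C=(351,82),D=(218,181)).items(): print(n,(w(p,*c,.131)*1000).round(1))
go(.65,-.215,.25,2.4)
E
```

```text
A [610.5 209.3 131. ]
B [596.9  76.9 131. ]
C [479.3 227.4 131. ]
D [462.   93.9 131. ]
delta [-336.1 -189.    -0.8] [-0.     0.    -0.004] dist 386 j6 -1.15 t 2.1
```

Call:
{"api": "jog_arm", "payload": {"deltas": "-42 -24 0 0 0 0; -84 -48 0 0 0 0; -126 -71 0 0 0 0; -168 -95 0 0 0 0; -210 -118 0 0 0 0; -252 -142 0 0 0 0; -294 -166 0 0 0 0; -320 -180 0 0 0 0; -336 -189 0 0 0 0; -336 -189 0 0 0 0"}}

```text
clock: 3.1
ee_pos: [0.6501, -0.2138, 0.2487]
tcp_rot: [-3.142, -0.001, 2.398]
ft_force: [0.5, 0.7, 0.4]
finger_gap: 0.0852
grasp_force: 0.0
```

```bash
python3 - <<'E'
from h import *
st()
p=optics.read_camera("wrist");save(p,"key1.png");np.save("key1.npy",p,allow_pickle=True)
hsv=cv2.cvtColor(p["pixels"],cv2.COLOR_RGB2HSV)
m=cv2.inRange(hsv,(105,150,40),(125,255,255))
n,l,s,c=cv2.connectedComponentsWithStats(m)
for i in np.argsort(-s[1:,4])[:3]+1:
    print(s[i],c[i])
    r=cv2.minAreaRect(np.argwhere(l==i)[:,::-1].astype(np.float32));b=cv2.boxPoints(r)
    print(np.round(b),[(w(p,*q,.123)[:2]*1000).round(1).tolist() for q in b])
for t in["key","trivet"]: print(t,[(np.round(d["rect"]).astype(int).tolist(),round(d["confidence"],2)) for d in finder.find_in(p,t)[:3]])
E
```

```text
t 3.1 pos [ 650.1 -213.8  248.7] rot [-3.142e+00 -1.000e-03  2.398e+00] F [0.5 0.7 0.4] gap 85.2 gf 0.0
[ 310  159   28   74 1421] [323.8156228 195.1252639]
[[308. 161.]
 [329. 158.]
 [339. 230.]
 [319. 233.]] [[620.0, -204.3], [629.9, -189.8], [685.0, -227.3], [674.5, -243.0]]
[250  14   4   4   5] [251.4  15.4]
[[250.  16.]
 [253.  13.]
 [253.  14.]
 [250.  17.]] [[511.8, -162.2], [511.9, -159.1], [512.4, -159.1], [512.3, -162.2]]
[134 126   5   2   5] [136.  126.8]
[[134. 127.]
 [134. 126.]
 [138. 127.]
 [138. 128.]] [[502.6, -290.6], [502.4, -290.1], [505.1, -288.3], [505.3, -288.8]]
key [([302, 153, 346, 236], 0.57)]
trivet [([282, 119, 372, 206], 0.92)]
```

View pics/key1.png

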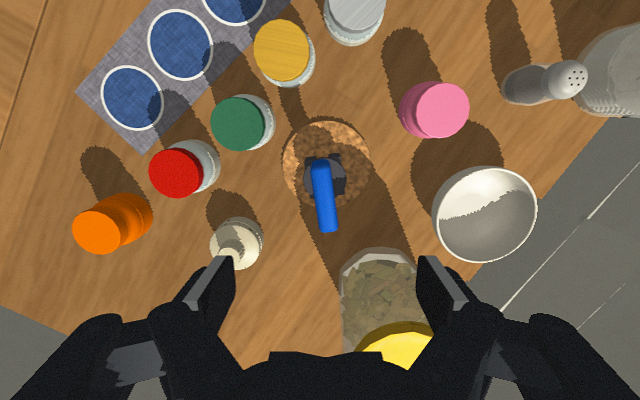

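The wrist view shows the blue grip block from (314,160) to (329,231) above the trivet at (327,162). The tall yellow-lid jar is clear of the fingers. I'll grasp it now.

```bash
python3 - <<'E'
from h import *
go(.652,-.216,.096,2.534)
p=np.load("key1.npy",allow_pickle=True).item()
print("trivet",w(p,327,162,.004)*1000)
E
```

```text
delta [ -5.5  -2.4 153.1] [ 0.001 -0.001 -0.133] dist 153 j6 -1.28 t 3.2
trivet [ 647.4418127 -207.1515737    4.       ]
```

Call:
{"api": "jog_arm", "payload": {"deltas": "-5.5 -2.5 0 0 0 -0.133; -5.5 -2.5 40 0 0 -0.133; -5.5 -2.5 80 0 0 -0.133; -5.5 -2.5 115 0 0 -0.133; -5.5 -2.5 140 0 0 -0.133; -5.5 -2.5 153 0 0 -0.133; -5.5 -2.5 153 0 0 -0.133"}}

```text
clock: 3.95
ee_pos: [0.6506, -0.2164, 0.0941]
tcp_rot: [-3.141, -0.005, 2.534]
ft_force: [-0.6, 1.1, -0.3]
finger_gap: 0.0855
grasp_force: 0.0
```

Call:
{"api": "jog_arm", "payload": {"deltas": "0 0 0 0 0 0; 0 0 0 0 0 0; 0 0 0 0 0 0; 0 0 0 0 0 0; 0 0 0 0 0 0; 0 0 0 0 0 0", "gripper": 0}}

```text
clock: 4.55
ee_pos: [0.653, -0.2189, 0.0974]
tcp_rot: [3.141, 0.002, 2.532]
ft_force: [-0.2, 0.8, 3.5]
finger_gap: 0.0172
grasp_force: 59.4
```

```bash
python3 - <<'E'
from h import *
st()
p=optics.read_camera("wrist");save(p,"key2.png")
E
```

```text
t 4.5 pos [ 653.  -218.9   97.4] rot [3.141e+00 2.000e-03 2.532e+00] F [-0.2  0.8  3.5] gap 17.2 gf 59.4
```

View pics/key2.png

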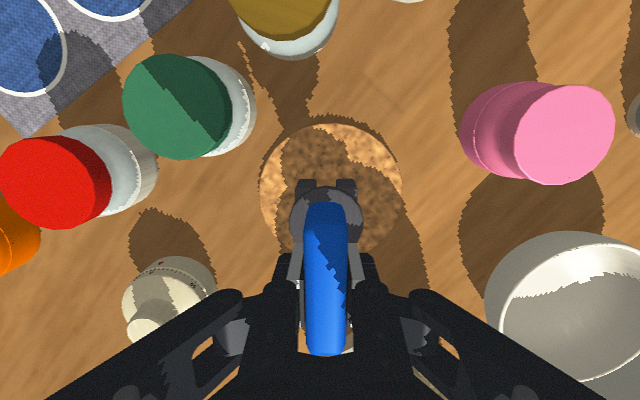

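The key is gripped square. The block's ends are at (325,203) and (327,355), and the fork rests on the cork.

```bash
cat >> h.py <<'E'
OFF=0.0  # key axis position along tool x
N=dict(A=(.6116,.2098,1.724),B=(.5966,.0763,3.295),C=(.4781,.2248,3.295),D=(.4631,.0913,1.724))
def nut(n,turn,z,s=None):
    x,y,a=N[n];a-=turn;go(x-OFF*np.cos(a),y-OFF*np.sin(a),z,a,s)
E
python3 - <<'E'
from h import *
p=optics.read_camera("wrist");s=st();R0=R.from_euler("xyz",s["tcp_rot"])
for q in[(325,203),(327,355)]: print(R0.inv().apply(w(p,*q,.1235)-s["ee_pos"])*1000)
E
```

```text
t 4.7 pos [ 653.  -219.    97.4] rot [3.141e+00 2.000e-03 2.532e+00] F [-0.6  0.8  3.6] gap 16.9 gf 59.4
[ 38.78315539   0.48509138 -26.18854217]
[-30.88310086   1.39872714 -26.05950526]
```

```bash
sed -i 's/^OFF=0.0 /OFF=0.001 /' h.py; python3 -c "
from h import *
nut('A',0,.267)"
```

```text
delta [ 278.5  327.2 -169.9] [0.001 0.001 0.808] dist 462 j6 0.18 t 4.7
```

Call:
{"api": "jog_arm", "payload": {"deltas": "0 0 -25 0 0 0; 0 0 -65 0 0 0; 0 0 -110 0 0 0; 20 24 -145 0 0 0.06; 50 59 -165 0 0 0.14; 80 94 -170 0 0 0.23; 110 129 -170 0 0 0.32; 140 164 -170 0 0 0.41; 170 200 -170 0 0 0.5; 200 235 -170 0 0 0.6; 230 270 -170 0 0 0.7; 255 300 -170 0 0 0.77"}}

```text
clock: 5.85
ee_pos: [0.6134, 0.1752, 0.2647]
tcp_rot: [-3.139, -0.0, 1.759]
ft_force: [1.3, -0.8, -2.3]
finger_gap: 0.0173
grasp_force: 58.9
```

```bash
python3 -c "
from h import *
st();nut('A',0,.26)"
```

```text
t 5.8 pos [613.4 175.2 264.7] rot [-3.139 -0.     1.759] F [ 1.3 -0.8 -2.3] gap 17.3 gf 58.9
delta [33.3  4.7  4.7] [-0.003 -0.     0.035] dist 34 j6 0.18 t 5.8
```

Call:
{"api": "jog_arm", "payload": {"deltas": "18 3 2 -0.003 0 0.02; 33 5 5 -0.003 0 0.035; 33 5 5 -0.003 0 0.035; 33 5 5 -0.003 0 0.035"}}

```text
clock: 6.25
ee_pos: [0.613, 0.206, 0.26]
tcp_rot: [3.141, 0.001, 1.728]
ft_force: [-0.9, -0.1, -2.2]
finger_gap: 0.0172
grasp_force: 58.9
```

```bash
python3 - <<'E'
from h import *
p=optics.read_camera("wrist");save(p,"A1.png");s=st();nut('A',0,.2145)
cv2.imwrite("pics/A1c.png",cv2.resize(p["pixels"][100:400,160:480,::-1],(640,600)))
E
```

```text
t 6.3 pos [613.3 205.5 260.4] rot [3.140e+00 1.000e-03 1.726e+00] F [-1.   0.  -1.4] gap 17.3 gf 58.9
delta [ 3.6 -1.1 45.9] [0.001 0.001 0.002] dist 46 j6 0.18 t 6.3
```

View pics/A1c.png

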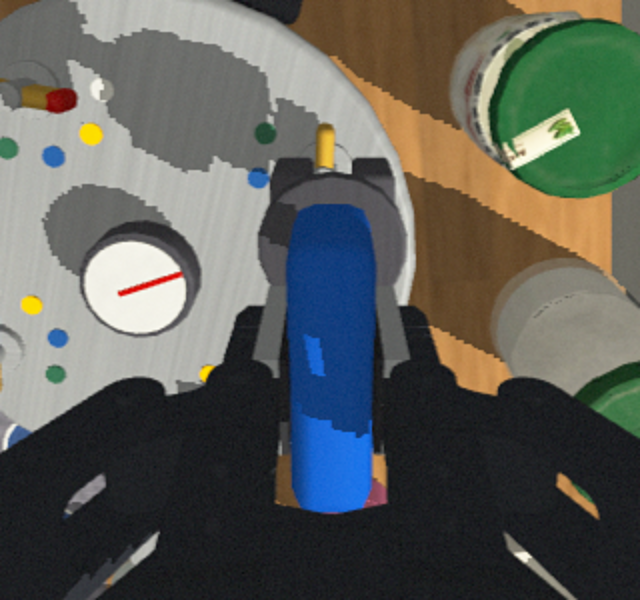

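The fork (crop 332,180) sits in line with wing A (325,150), which is about 2 mm to the left. I'll shift tool-y by −2 and lower.

Call:
{"api": "jog_arm", "payload": {"deltas": "3.5 -2 0 0 0 0; 3.5 -2 8 0 0 0; 3.5 -2 20 0 0 0; 3.5 -2 32 0 0 0; 3.5 -2 42 0 0 0; 3.5 -2 46 0 0 0; 3.5 -2 46 0 0 0"}}

```text
clock: 7.0
ee_pos: [0.6104, 0.2095, 0.2136]
tcp_rot: [3.141, 0.0, 1.727]
ft_force: [-0.6, 1.6, -2.1]
finger_gap: 0.0171
grasp_force: 58.9
```

```bash
python3 -c "
from h import *
st();nut('A',.82,.2145)"
```

```text
t 7.0 pos [610.4 209.5 213.6] rot [3.141 0.    1.727] F [-0.6  1.6 -2.1] gap 17.1 gf 58.9
delta [-0.5  0.5 -0.9] [0.    0.    0.823] dist 1 j6 1.0 t 7.0
```

Call:
{"api": "jog_arm", "payload": {"deltas": "0 0 0 0 0 0.1; 0 0 0 0 0 0.21; 0 0 0 0 0 0.32; 0 0 0 0 0 0.43; 0 0 0 0 0 0.54; 0 0 0 0 0 0.64; 0 0 0 0 0 0.74; 0 0 0 0 0 0.82; 0 0 0 0 0 0.82; 0 0 0 0 0 0.82"}}

```text
clock: 8.0
ee_pos: [0.6088, 0.2102, 0.2147]
tcp_rot: [-3.139, 0.001, 0.908]
ft_force: [-5.5, 1.0, -1.9]
finger_gap: 0.0174
grasp_force: 59.2
```

```bash
python3 -c "
from h import *
s=st();print(s['moment'].round(2));nut('D',0,.26)"
```

```text
t 8.0 pos [608.8 210.2 214.7] rot [-3.139e+00  1.000e-03  9.080e-01] F [-5.5  1.  -1.9] gap 17.4 gf 59.2
[0.17 1.36 0.09]
delta [-184.1  -41.   -45. ] [-0.003  0.    -0.816] dist 194 j6 0.04 t 8.0
```

Call:
{"api": "jog_arm", "payload": {"deltas": "0 0 -12 0 0 0; 0 0 -32 0 0 0; -10 -2 -45 0 0 -0.05; -35 -8 -45 0 0 -0.15; -65 -14 -45 0 0 -0.28; -95 -21 -45 0 0 -0.42; -125 -28 -45 0 0 -0.55; -155 -34 -45 0 0 -0.68; -175 -39 -45 0 0 -0.78; -184 -41 -45 0 0 -0.816; -184 -41 -45 0 0 -0.816; -184 -41 -45 0 0 -0.816"}}

```text
clock: 9.2
ee_pos: [0.4668, 0.0899, 0.2615]
tcp_rot: [3.134, 0.001, 1.721]
ft_force: [-0.3, 0.4, -1.7]
finger_gap: 0.0174
grasp_force: 59.2
```

```bash
python3 - <<'E'
from h import *
p=optics.read_camera("wrist");save(p,"D1.png");s=st();nut('D',0,.2145)
cv2.imwrite("pics/D1c.png",cv2.resize(p["pixels"][100:400,:,::-1],(800,375)))
E
```

```text
t 9.2 pos [466.8  90.1 261.1] rot [3.135 0.    1.722] F [ 0.2  0.2 -2.5] gap 17.3 gf 59.2
delta [ 0.8 -3.7 46.6] [ 0.006  0.    -0.002] dist 47 j6 0.04 t 9.2
```

View pics/D1c.png

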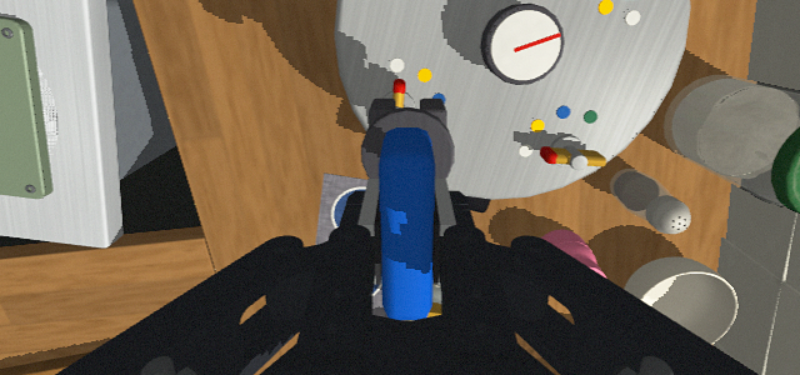

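Wing D (crop 399,95) lies left of the fork (408,110) by about 6 mm, against the −3.7 mm expected. The nut x estimates are therefore about 2 mm too large, so I'll shift them.

```bash
cat >> h.py <<'E'
N={k:(a-.0018,b,c) for k,(a,b,c) in N.items()}
E
python3 -c "
from h import *
nut('D',0,.2145)"
```

```text
delta [ 1.  -5.5 46.6] [ 0.006  0.    -0.002] dist 47 j6 0.04 t 9.2
```

Call:
{"api": "jog_arm", "payload": {"deltas": "0.5 -5.5 0 0.006 0 0; 0.5 -5.5 8 0.006 0 0; 0.5 -5.5 20 0.006 0 0; 0.5 -5.5 32 0.006 0 0; 0.5 -5.5 42 0.006 0 0; 0.5 -5.5 46.5 0.006 0 0; 0.5 -5.5 46.5 0.006 0 0"}}

```text
clock: 9.95
ee_pos: [0.4596, 0.0897, 0.2123]
tcp_rot: [-3.137, -0.0, 1.723]
ft_force: [0.4, -0.5, -2.7]
finger_gap: 0.0173
grasp_force: 59.2
```

```bash
python3 -c "
from h import *
st();nut('D',.82,.2145)"
```

```text
t 9.9 pos [459.6  89.7 212.3] rot [-3.137 -0.     1.723] F [ 0.4 -0.5 -2.7] gap 17.3 gf 59.2
delta [ 0.7  1.2 -2.2] [-0.005  0.002  0.819] dist 3 j6 0.86 t 9.9
```

Call:
{"api": "jog_arm", "payload": {"deltas": "0 1 -1 0 0 0.1; 0 1 -1 0 0 0.21; 0 1 -1 0 0 0.32; 0 1 -1 0 0 0.43; 0 1 -1 0 0 0.54; 0 1 -1 0 0 0.64; 0 1 -1 0 0 0.74; 0 1 -1 0 0 0.82; 0 1 -1 0 0 0.82; 0 1 -12 0 0 0.82; 0 1 -30 0 0 0.82; 0 1 -48 0 0 0.82"}}

```text
clock: 11.15
ee_pos: [0.462, 0.0896, 0.2626]
tcp_rot: [3.142, 0.001, 0.904]
ft_force: [0.1, 0.5, -2.0]
finger_gap: 0.0171
grasp_force: 59.1
```

```bash
python3 -c "
from h import *
st();nut('B',0,.26)"
```

```text
t 11.2 pos [462.   89.6 262.6] rot [3.142e+00 1.000e-03 9.040e-01] F [ 0.1  0.5 -2. ] gap 17.1 gf 59.1
delta [ 72.4 113.3   2.5] [-1.000e-03  1.000e-03 -2.391e+00] dist 134 j6 -1.6 t 11.2
```

Call:
{"api": "jog_arm", "payload": {"deltas": "3 5 0 0 0 -0.1; 10 15 1 0 0 -0.24; 18 28 2 0 0 -0.38; 26 41 2 0 0 -0.52; 34 54 2 0 0 -0.66; 42 67 2 0 0 -0.8; 50 80 2 0 0 -0.94; 58 92 2 0 0 -1.08; 66 104 2 0 0 -1.22; 72 113 2 0 0 -1.36; 72 113 2 0 0 -1.5; 72 113 2 0 0 -1.64"}}

```text
clock: 12.35
ee_pos: [0.596, 0.0759, 0.2598]
tcp_rot: [-3.141, 0.001, 2.55]
ft_force: [-0.2, 0.4, -2.9]
finger_gap: 0.017
grasp_force: 59.2
```

Call:
{"api": "jog_arm", "payload": {"deltas": "0 0 0 0 0 -0.14; 0 0 0 0 0 -0.28; 0 0 0 0 0 -0.42; 0 0 0 0 0 -0.56; 0 0 0 0 0 -0.68; 0 0 0 0 0 -0.75; 0 0 0 0 0 -0.751; 0 0 0 0 0 -0.751"}}

```text
clock: 13.15
ee_pos: [0.5952, 0.0762, 0.2596]
tcp_rot: [-3.141, -0.001, -2.99]
ft_force: [0.3, -0.9, -2.2]
finger_gap: 0.0168
grasp_force: 59.2
```

```bash
python3 - <<'E'
from h import *
p=optics.read_camera("wrist");save(p,"B1.png");s=st();nut('B',0,.2145)
cv2.imwrite("pics/B1c.png",cv2.resize(p["pixels"][60:400,160:480,::-1],(560,595)))
E
```

```text
t 13.2 pos [595.   76.2 259.4] rot [-3.141e+00 -2.000e-03 -2.990e+00] F [ 0.8 -0.1 -1.9] gap 17.0 gf 59.2
delta [-0.9  0.1 44.9] [-0.    -0.002 -0.002] dist 45 j6 -1.6 t 13.2
```

View pics/B1c.png

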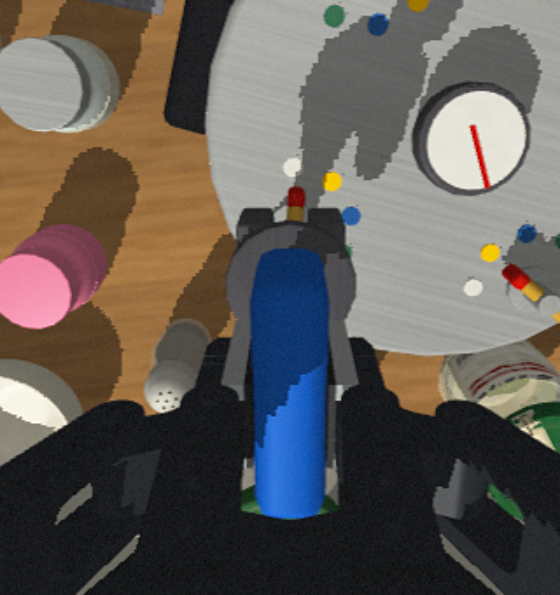

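Wing B (crop 296,205) lies right of the fork centre (291,220) by about 2.5 mm, so the nut y estimates need about +2 mm. Nut A's red end (515,275) points at its yellow dot.

```bash
cat >> h.py <<'E'
N={k:(a,b+.002,c) for k,(a,b,c) in N.items()}
E
```

Call:
{"api": "jog_arm", "payload": {"deltas": "-1 2.5 0 0 0 0; -1 2.5 8 0 0 0; -1 2.5 20 0 0 0; -1 2.5 32 0 0 0; -1 2.5 42 0 0 0; -1 2.5 45 0 0 0; -1 2.5 45 0 0 0"}}

```text
clock: 13.9
ee_pos: [0.5942, 0.0787, 0.2126]
tcp_rot: [-3.142, -0.006, -2.99]
ft_force: [-0.6, -1.7, -2.7]
finger_gap: 0.0173
grasp_force: 59.4
```

```bash
python3 -c "
from h import *
st();nut('B',.82,.2145)"
```

```text
t 13.9 pos [594.2  78.7 212.6] rot [-3.142 -0.006 -2.99 ] F [-0.6 -1.7 -2.7] gap 17.3 gf 59.4
delta [-1.3 -1.2 -1.9] [-0.002 -0.005  0.819] dist 3 j6 -0.77 t 13.9
```

Call:
{"api": "jog_arm", "payload": {"deltas": "0 0 -1 0 0 0.1; 0 0 -1 0 0 0.21; 0 0 -1 0 0 0.32; 0 0 -1 0 0 0.43; 0 0 -1 0 0 0.54; 0 0 -1 0 0 0.64; 0 0 -1 0 0 0.74; 0 0 -1 0 0 0.82; 0 0 -1 0 0 0.82; 0 0 -12 0 0 0.82; 0 0 -30 0 0 0.82; 0 0 -48 0 0 0.82"}}

```text
clock: 15.1
ee_pos: [0.5952, 0.0803, 0.2632]
tcp_rot: [3.141, -0.003, 2.475]
ft_force: [1.2, 0.6, -1.4]
finger_gap: 0.0174
grasp_force: 59.2
```

```bash
python3 -c "
from h import *
st();nut('C',0,.26)"
```

```text
t 15.1 pos [595.2  80.3 263.2] rot [ 3.141e+00 -3.000e-03  2.475e+00] F [ 1.2  0.6 -1.4] gap 17.4 gf 59.2
delta [183.4  42.5   3.8] [ 0.002 -0.003 -0.82 ] dist 188 j6 -1.28 t 15.1
```

Call:
{"api": "jog_arm", "payload": {"deltas": "10 2 0 0 0 -0.05; 35 8 2 0 0 -0.15; 65 15 3 0 0 -0.28; 95 22 4 0 0 -0.42; 125 29 4 0 0 -0.55; 155 36 4 0 0 -0.68; 175 41 4 0 0 -0.78; 183 42.5 4 0 0 -0.82; 183 42.5 4 0 0 -0.82; 183 42.5 4 0 0 -0.82"}}

```text
clock: 16.1
ee_pos: [0.4784, 0.2256, 0.2588]
tcp_rot: [3.141, -0.002, -2.99]
ft_force: [0.3, -0.2, -2.0]
finger_gap: 0.0172
grasp_force: 59.4
```

```bash
python3 -c "
from h import *
st();nut('C',0,.2145)"
```

```text
t 16.1 pos [478.4 225.6 258.8] rot [ 3.141e+00 -2.000e-03 -2.990e+00] F [ 0.3 -0.2 -2. ] gap 17.2 gf 59.4
delta [ 0.8  1.5 44.3] [ 0.    -0.002 -0.002] dist 44 j6 -1.28 t 16.1
```

Call:
{"api": "jog_arm", "payload": {"deltas": "1 1.5 0 0 0 0; 1 1.5 8 0 0 0; 1 1.5 20 0 0 0; 1 1.5 32 0 0 0; 1 1.5 41 0 0 0; 1 1.5 44 0 0 0; 1 1.5 44 0 0 0"}}

```text
clock: 16.8
ee_pos: [0.4761, 0.2262, 0.2127]
tcp_rot: [-3.14, -0.004, -2.99]
ft_force: [2.8, -2.4, -5.5]
finger_gap: 0.017
grasp_force: 59.9
```

Call:
{"api": "jog_arm", "payload": {"deltas": "0 0 -1 0 0 0.1; 0 0 -1 0 0 0.21; 0 0 -1 0 0 0.32; 0 0 -1 0 0 0.43; 0 0 -1 0 0 0.54; 0 0 -1 0 0 0.64; 0 0 -1 0 0 0.74; 0 0 -1 0 0 0.82; 0 0 -1 0 0 0.82; 0 0 -12 0 0 0.82; 0 0 -30 0 0 0.82; 0 0 -48 0 0 0.82"}}

```text
clock: 18.0
ee_pos: [0.4761, 0.2277, 0.263]
tcp_rot: [-3.14, -0.004, 2.475]
ft_force: [1.0, -0.9, -2.3]
finger_gap: 0.0176
grasp_force: 60.3
```

```bash
python3 -c "
from h import *
st();nut('C',0.7,.2145)
go(.535,.152,.27,2.475)"
```

```text
t 18.0 pos [476.1 227.7 263. ] rot [-3.14  -0.004  2.475] F [ 1.  -0.9 -2.3] gap 17.6 gf 60.3
delta [-1.9 -0.4 48.5] [-0.001 -0.004 -0.12 ] dist 49 j6 -0.58 t 18.0
delta [-93.1 -23.1  -7.3] [-0.002 -0.004  0.   ] dist 96 j6 -0.63 t 18.0
```

```bash
cat >> h.py <<'E'
def turns(cam):
    p=optics.read_camera(cam);hsv=cv2.cvtColor(p["pixels"],cv2.COLOR_RGB2HSV)
    m=cv2.inRange(hsv,(0,150,60),(8,255,255))|cv2.inRange(hsv,(172,150,60),(180,255,255))
    n,l,s,c=cv2.connectedComponentsWithStats(m);out={}
    red0=dict(A=-1.418,D=1.724,B=-2.989,C=.153)
    for k,(x,y,_) in N.items():
        for i in range(1,n):
            if s[i,4]<3: continue
            d=w(p,*c[i],.131)[:2]-[x,y];r=np.hypot(*d)
            if .010<r<.026: out.setdefault(k,[]).append((round((red0[k]-np.arctan2(d[1],d[0])+1)%(2*np.pi)-1,2),round(r*1000),int(s[i,4])))
    print(cam,out);return p
E
python3 -c "
from h import *
turns('top');save(turns('wrist'),'C2.png');turns('side')"
```

```text
top {'A': [(np.float64(0.85), 19, 8)], 'B': [(np.float64(0.65), 21, 7)], 'C': [(np.float64(0.65), 16, 4)], 'D': [(np.float64(0.52), 20, 5)]}
wrist {'D': [(np.float64(0.75), 18, 117)]}
side {'A': [(np.float64(0.85), 18, 14)], 'B': [(np.float64(0.64), 21, 11)], 'C': [(np.float64(0.75), 16, 10)]}
```

All four nuts are about 0.7. Pass 2 starts at C.

Call:
{"api": "jog_arm", "payload": {"deltas": "-1 0 0 0 0 -0.12; -1 0 0 0 0 -0.12; -1 0 10 0 0 -0.12; -1 0 22 0 0 -0.12; -1 0 34 0 0 -0.12; -1 0 44 0 0 -0.12; -1 0 48 0 0 -0.12; -1 0 48 0 0 -0.12"}}

```text
clock: 18.95
ee_pos: [0.4764, 0.2262, 0.2128]
tcp_rot: [-3.138, -0.004, 2.594]
ft_force: [0.6, -0.3, -1.6]
finger_gap: 0.0171
grasp_force: 60.1
```

Call:
{"api": "jog_arm", "payload": {"deltas": "0 0 -1 0 0 0.1; 0 0 -1 0 0 0.21; 0 0 -1 0 0 0.32; 0 0 -1 0 0 0.43; 0 0 -1 0 0 0.54; 0 0 -1 0 0 0.65; 0 0 -1 0 0 0.76; 0 0 -1 0 0 0.83; 0 0 -1 0 0 0.83; 0 0 -12 0 0 0.83; 0 0 -30 0 0 0.83; 0 0 -48 0 0 0.83"}}

```text
clock: 20.15
ee_pos: [0.4782, 0.2271, 0.2641]
tcp_rot: [3.141, -0.001, 1.765]
ft_force: [0.6, 0.2, -2.1]
finger_gap: 0.0174
grasp_force: 60.2
```

```bash
python3 -c "
from h import *
st();nut('B',0.7,.26)"
```

```text
t 20.1 pos [478.2 227.1 264.1] rot [ 3.141e+00 -1.000e-03  1.765e+00] F [ 0.6  0.2 -2.1] gap 17.4 gf 60.2
delta [-169.2   86.4    3.9] [ 0.001 -0.001 -0.83 ] dist 190 j6 -0.89 t 20.1
```

Call:
{"api": "jog_arm", "payload": {"deltas": "-10 5 0 0 0 -0.05; -34 17 2 0 0 -0.15; -62 32 3 0 0 -0.28; -90 46 4 0 0 -0.42; -118 60 4 0 0 -0.55; -145 74 4 0 0 -0.68; -162 83 4 0 0 -0.78; -169 86 4 0 0 -0.83; -169 86 4 0 0 -0.83; -169 86 4 0 0 -0.83"}}

```text
clock: 21.15
ee_pos: [0.5947, 0.0774, 0.2589]
tcp_rot: [-3.142, -0.001, 2.593]
ft_force: [0.4, 0.3, -2.0]
finger_gap: 0.0174
grasp_force: 60.3
```

```bash
python3 -c "
from h import *
st();nut('B',0.68,.2145)"
```

```text
t 21.1 pos [594.7  77.4 258.9] rot [-3.142e+00 -1.000e-03  2.593e+00] F [ 0.4  0.3 -2. ] gap 17.4 gf 60.3
delta [-0.6  0.8 44.4] [-0.    -0.001 -0.022] dist 44 j6 -0.91 t 21.1
```

Call:
{"api": "jog_arm", "payload": {"deltas": "-0.5 1 0 0 0 -0.02; -0.5 1 8 0 0 -0.02; -0.5 1 20 0 0 -0.02; -0.5 1 32 0 0 -0.02; -0.5 1 41 0 0 -0.02; -0.5 1 44 0 0 -0.02; -0.5 1 44 0 0 -0.02"}}

```text
clock: 21.85
ee_pos: [0.5943, 0.0776, 0.2128]
tcp_rot: [-3.139, -0.004, 2.614]
ft_force: [-0.4, 0.1, -2.1]
finger_gap: 0.0171
grasp_force: 60.2
```

Call:
{"api": "jog_arm", "payload": {"deltas": "0 0 -1 0 0 0.1; 0 0 -1 0 0 0.21; 0 0 -1 0 0 0.32; 0 0 -1 0 0 0.43; 0 0 -1 0 0 0.54; 0 0 -1 0 0 0.65; 0 0 -1 0 0 0.76; 0 0 -1 0 0 0.84; 0 0 -1 0 0 0.84; 0 0 -12 0 0 0.84; 0 0 -30 0 0 0.84; 0 0 -48 0 0 0.84"}}

```text
clock: 23.05
ee_pos: [0.5957, 0.078, 0.2635]
tcp_rot: [-3.141, -0.001, 1.775]
ft_force: [0.3, -0.8, -2.6]
finger_gap: 0.017
grasp_force: 60.3
```

```bash
python3 -c "
from h import *
st();nut('D',0.7,.26)"
```

```text
t 23.1 pos [595.7  78.  263.5] rot [-3.141e+00 -1.000e-03  1.775e+00] F [ 0.3 -0.8 -2.6] gap 17.0 gf 60.3
delta [  41.5 -129.2    3.6] [-0.001 -0.     0.751] dist 136 j6 0.74 t 23.1
```

Call:
{"api": "jog_arm", "payload": {"deltas": "3 -9 0 0 0 0.06; 10 -30 2 0 0 0.18; 18 -56 3 0 0 0.31; 26 -82 4 0 0 0.45; 34 -106 4 0 0 0.58; 40 -122 4 0 0 0.69; 41.5 -129 4 0 0 0.75; 41.5 -129 4 0 0 0.75; 41.5 -129 4 0 0 0.75"}}

```text
clock: 23.95
ee_pos: [0.4613, 0.0925, 0.2596]
tcp_rot: [3.141, -0.0, 1.026]
ft_force: [-0.0, -0.1, -2.0]
finger_gap: 0.017
grasp_force: 60.2
```

```bash
python3 -c "
from h import *
st();nut('D',0.7,.2145)"
```

```text
t 23.9 pos [461.3  92.5 259.6] rot [ 3.141 -0.     1.026] F [-0.  -0.1 -2. ] gap 17.0 gf 60.2
delta [-0.3 -0.5 45.1] [ 0.    -0.     0.002] dist 45 j6 0.74 t 23.9
```

Call:
{"api": "jog_arm", "payload": {"deltas": "0 -0.5 0 0 0 0; 0 -0.5 8 0 0 0; 0 -0.5 20 0 0 0; 0 -0.5 32 0 0 0; 0 -0.5 41 0 0 0; 0 -0.5 45 0 0 0; 0 -0.5 45 0 0 0"}}

```text
clock: 24.65
ee_pos: [0.4594, 0.0925, 0.2125]
tcp_rot: [-3.138, 0.003, 1.024]
ft_force: [-0.2, 1.1, -2.6]
finger_gap: 0.0174
grasp_force: 60.2
```

Call:
{"api": "jog_arm", "payload": {"deltas": "0 0 -1 0 0 0.1; 0 0 -1 0 0 0.21; 0 0 -1 0 0 0.32; 0 0 -1 0 0 0.43; 0 0 -1 0 0 0.54; 0 0 -1 0 0 0.65; 0 0 -1 0 0 0.76; 0 0 -1 0 0 0.83; 0 0 -1 0 0 0.83; 0 0 -12 0 0 0.83; 0 0 -30 0 0 0.83; 0 0 -48 0 0 0.83"}}

```text
clock: 25.85
ee_pos: [0.46, 0.0924, 0.2626]
tcp_rot: [3.141, 0.003, 0.195]
ft_force: [0.7, 0.1, -2.6]
finger_gap: 0.0171
grasp_force: 60.2
```

```bash
python3 -c "
from h import *
st();nut('A',0.72,.26)"
```

```text
t 25.9 pos [460.   92.4 262.6] rot [3.141e+00 3.000e-03 1.950e-01] F [ 0.7  0.1 -2.6] gap 17.1 gf 60.2
delta [169.4 -87.4   2.2] [-0.001  0.003 -0.809] dist 191 j6 0.9 t 25.9
```

Call:
{"api": "jog_arm", "payload": {"deltas": "10 -5 0 0 0 -0.05; 34 -17 2 0 0 -0.15; 62 -32 2 0 0 -0.28; 90 -46 2 0 0 -0.42; 118 -61 2 0 0 -0.55; 145 -75 2 0 0 -0.68; 162 -84 2 0 0 -0.77; 169 -87 2 0 0 -0.81; 169 -87 2 0 0 -0.81; 169 -87 2 0 0 -0.81"}}

```text
clock: 26.85
ee_pos: [0.609, 0.2103, 0.2592]
tcp_rot: [-3.14, 0.002, 1.004]
ft_force: [0.5, 0.1, -2.7]
finger_gap: 0.017
grasp_force: 60.3
```

```bash
python3 -c "
from h import *
st();nut('A',0.72,.2145)"
```

```text
t 26.9 pos [609.  210.3 259.2] rot [-3.140e+00  2.000e-03  1.004e+00] F [ 0.5  0.1 -2.7] gap 17.0 gf 60.3
delta [ 0.8 -0.  44.7] [-0.002  0.002 -0.   ] dist 45 j6 0.9 t 26.9
```

Call:
{"api": "jog_arm", "payload": {"deltas": "1 0 0 0 0 0; 1 0 8 0 0 0; 1 0 20 0 0 0; 1 0 32 0 0 0; 1 0 41 0 0 0; 1 0 45 0 0 0; 1 0 45 0 0 0"}}

```text
clock: 27.55
ee_pos: [0.6089, 0.2112, 0.2128]
tcp_rot: [-3.138, 0.003, 1.004]
ft_force: [-0.2, -0.8, -2.4]
finger_gap: 0.0169
grasp_force: 60.2
```

Call:
{"api": "jog_arm", "payload": {"deltas": "0 0 -1 0 0 0.1; 0 0 -1 0 0 0.21; 0 0 -1 0 0 0.32; 0 0 -1 0 0 0.43; 0 0 -1 0 0 0.54; 0 0 -1 0 0 0.65; 0 0 -1 0 0 0.76; 0 0 -1 0 0 0.81; 0 0 -1 0 0 0.81; 0 0 -12 0 0 0.81; 0 0 -30 0 0 0.81; 0 0 -48 0 0 0.81"}}

```text
clock: 28.75
ee_pos: [0.6099, 0.2112, 0.2634]
tcp_rot: [3.141, 0.002, 0.195]
ft_force: [-0.5, -0.0, -2.0]
finger_gap: 0.0167
grasp_force: 60.2
```

```bash
python3 -c "
from h import *
st();nut('A',1.42,.2145)
for c in('top','side','wrist'):turns(c)"
```

```text
t 28.8 pos [609.9 211.2 263.4] rot [3.141e+00 2.000e-03 1.950e-01] F [-0.5 -0.  -2. ] gap 16.7 gf 60.2
delta [-0.9 -0.5 48.9] [ 0.     0.002 -0.109] dist 49 j6 1.6 t 28.8
top {'A': [(np.float64(1.5), 20, 10)], 'B': [(np.float64(1.29), 21, 6)], 'C': [(np.float64(1.5), 17, 5)], 'D': [(np.float64(1.22), 18, 6)]}
side {'A': [(np.float64(1.39), 22, 15)], 'B': [(np.float64(1.3), 21, 5)], 'C': [(np.float64(1.51), 17, 15)], 'D': [(np.float64(1.23), 24, 3)]}
wrist {'B': [(np.float64(1.41), 17, 124)]}
```

Pass 2 is done, with all nuts about 1.4. Pass 3 starts at A.

Call:
{"api": "jog_arm", "payload": {"deltas": "-1 -0.5 0 0 0 -0.11; -1 -0.5 0 0 0 -0.11; -1 -0.5 10 0 0 -0.11; -1 -0.5 22 0 0 -0.11; -1 -0.5 34 0 0 -0.11; -1 -0.5 44 0 0 -0.11; -1 -0.5 48 0 0 -0.11; -1 -0.5 48 0 0 -0.11"}}

```text
clock: 29.7
ee_pos: [0.6079, 0.2115, 0.2128]
tcp_rot: [-3.141, 0.004, 0.304]
ft_force: [0.6, 0.2, -1.9]
finger_gap: 0.0172
grasp_force: 60.3
```

Call:
{"api": "jog_arm", "payload": {"deltas": "0 0 -1 0 0 0.1; 0 0 -1 0 0 0.21; 0 0 -1 0 0 0.32; 0 0 -1 0 0 0.43; 0 0 -1 0 0 0.54; 0 0 -1 0 0 0.65; 0 0 -1 0 0 0.72; 0 0 -1 0 0 0.79; 0 0 -1 0 0 0.79"}}

```text
clock: 30.6
ee_pos: [0.6087, 0.2118, 0.2151]
tcp_rot: [3.141, 0.001, -0.486]
ft_force: [0.4, 0.4, -3.5]
finger_gap: 0.0177
grasp_force: 60.2
```

```bash
python3 -c "
from h import *
print(st()['moment'].round(2));nut('D',1.42,.26)"
```

```text
t 30.6 pos [608.7 211.8 215.1] rot [ 3.141e+00  1.000e-03 -4.860e-01] F [ 0.4  0.4 -3.5] gap 17.7 gf 60.2
[ 0.07 -0.13 -0.01]
delta [-75.8 174.4 -44.6] [ 0.     0.002 -0.79 ] dist 195 j6 1.47 t 30.6
```

Call:
{"api": "jog_arm", "payload": {"deltas": "0 0 0 0 0 0.04; 0 0 0 0 0 0.08; 0 0 0 0 0 0.08; 0 0 -12 0 0 0.06; 0 0 -30 0 0 0.06; 0 0 -45 0 0 0.05; -10 22 -45 0 0 -0.05; -25 58 -45 0 0 -0.18; -40 92 -45 0 0 -0.32; -55 126 -45 0 0 -0.46; -68 156 -45 0 0 -0.6; -75 173 -45 0 0 -0.72"}}

```text
clock: 31.8
ee_pos: [0.4596, 0.0924, 0.2619]
tcp_rot: [3.141, 0.002, 0.239]
ft_force: [-0.6, 0.4, -2.0]
finger_gap: 0.0172
grasp_force: 60.9
```

Call:
{"api": "jog_arm", "payload": {"deltas": "-1 2 0 0 0 -0.06; -1 2 0 0 0 -0.07; -1 2 0 0 0 -0.07"}}

```text
clock: 32.1
ee_pos: [0.4613, 0.0915, 0.2617]
tcp_rot: [3.142, 0.001, 0.303]
ft_force: [0.1, -0.4, -1.5]
finger_gap: 0.0174
grasp_force: 60.8
```

```bash
python3 -c "
from h import *
st();nut('D',1.42,.2145);turns('top');turns('wrist')"
```

```text
t 32.1 pos [461.3  91.5 261.7] rot [3.142e+00 1.000e-03 3.030e-01] F [ 0.1 -0.4 -1.5] gap 17.4 gf 60.8
delta [-0.4 -1.8 47.2] [ 0.     0.001 -0.001] dist 47 j6 1.47 t 32.1
top {'A': [(np.float64(2.11), 21, 7)], 'B': [(np.float64(1.29), 21, 6)]}
wrist {'B': [(np.float64(1.39), 17, 144)], 'C': [(np.float64(1.37), 20, 145)], 'D': [(np.float64(1.46), 19, 94)]}
```

A is tight at 2.1 and the others are at 1.4. D is next.

Call:
{"api": "jog_arm", "payload": {"deltas": "-0.5 -1.5 0 0 0 0; -0.5 -1.5 8 0 0 0; -0.5 -1.5 20 0 0 0; -0.5 -1.5 32 0 0 0; -0.5 -1.5 42 0 0 0; -0.5 -1.5 47 0 0 0; -0.5 -1.5 47 0 0 0"}}

```text
clock: 32.9
ee_pos: [0.4594, 0.0928, 0.2125]
tcp_rot: [-3.141, 0.004, 0.304]
ft_force: [0.5, 0.5, -2.2]
finger_gap: 0.0171
grasp_force: 60.9
```

Call:
{"api": "jog_arm", "payload": {"deltas": "0 0 -1 0 0 0.1; 0 0 -1 0 0 0.21; 0 0 -1 0 0 0.32; 0 0 -1 0 0 0.43; 0 0 -1 0 0 0.54; 0 0 -1 0 0 0.65; 0 0 -1 0 0 0.74; 0 0 -1 0 0 0.82; 0 0 -1 0 0 0.86; 0 0 -1 0 0 0.86; 0 0 -14 0 0 0.84; 0 0 -46 0 0 0.83"}}

```text
clock: 34.1
ee_pos: [0.4573, 0.0927, 0.2574]
tcp_rot: [3.135, 0.009, -0.525]
ft_force: [0.4, -0.3, -1.7]
finger_gap: 0.0173
grasp_force: 60.9
```

```bash
python3 -c "
from h import *
st();nut('B',1.42,.26);go(*[.5948,.0783,.26],3.295-1.42)"
```

```text
t 34.1 pos [457.3  92.7 257.4] rot [ 3.135  0.009 -0.525] F [ 0.4 -0.3 -1.7] gap 17.3 gf 60.9
delta [126.9 -55.7  -4.1] [-0.008  0.012 -2.4  ] dist 139 j6 -0.17 t 34.1
delta [126.1 -56.4  -4.1] [-0.008  0.012 -2.4  ] dist 138 j6 -0.17 t 34.1
```

Call:
{"api": "jog_arm", "payload": {"deltas": "5 -2 -2 0 0 -0.1; 16 -7 -4 0 0 -0.24; 30 -13 -4 0 0 -0.38; 44 -19 -4 0 0 -0.52; 58 -25 -4 0 0 -0.66; 72 -32 -4 0 0 -0.8; 86 -38 -4 0 0 -0.94; 100 -44 -4 0 0 -1.08; 114 -50 -4 0 0 -1.22; 124 -54 -4 0 0 -1.36; 127 -56 -4 0 0 -1.5; 127 -56 -4 0 0 -1.64"}}

```text
clock: 35.3
ee_pos: [0.5986, 0.0768, 0.2642]
tcp_rot: [-3.14, 0.002, 1.12]
ft_force: [0.5, 0.8, -3.0]
finger_gap: 0.0172
grasp_force: 60.9
```

Call:
{"api": "jog_arm", "payload": {"deltas": "0 0 0 0 0 -0.14; 0 0 0 0 0 -0.28; 0 0 0 0 0 -0.42; 0 0 0 0 0 -0.56; 0 0 0 0 0 -0.68; 0 0 0 0 0 -0.75; 0 0 0 0 0 -0.76; 0 0 0 0 0 -0.76"}}

```text
clock: 36.1
ee_pos: [0.598, 0.0771, 0.2638]
tcp_rot: [-3.139, 0.0, 1.873]
ft_force: [-0.1, -0.1, -2.4]
finger_gap: 0.0171
grasp_force: 60.9
```

```bash
python3 -c "
from h import *
st();nut('B',1.42,.2145)"
```

```text
t 36.1 pos [598.   77.1 263.8] rot [-3.139  0.     1.873] F [-0.1 -0.1 -2.4] gap 17.1 gf 60.9
delta [ 1.1 -2.6 49.3] [-0.002  0.    -0.002] dist 49 j6 -0.17 t 36.1
```

Call:
{"api": "jog_arm", "payload": {"deltas": "1 -2.5 0 0 0 0; 1 -2.5 10 0 0 0; 1 -2.5 22 0 0 0; 1 -2.5 34 0 0 0; 1 -2.5 44 0 0 0; 1 -2.5 49 0 0 0; 1 -2.5 49 0 0 0"}}

```text
clock: 36.8
ee_pos: [0.5945, 0.0776, 0.2128]
tcp_rot: [-3.137, -0.001, 1.874]
ft_force: [0.2, 0.5, -2.2]
finger_gap: 0.0172
grasp_force: 60.9
```

Call:
{"api": "jog_arm", "payload": {"deltas": "0 0 -1 0 0 0.1; 0 0 -1 0 0 0.21; 0 0 -1 0 0 0.32; 0 0 -1 0 0 0.43; 0 0 -1 0 0 0.54; 0 0 -1 0 0 0.65; 0 0 -1 0 0 0.74; 0 0 -1 0 0 0.82; 0 0 -1 0 0 0.86; 0 0 -1 0 0 0.86; 0 0 -14 0 0 0.84; 0 0 -46 0 0 0.83"}}

```text
clock: 38.0
ee_pos: [0.5933, 0.0776, 0.2574]
tcp_rot: [-3.133, 0.005, 1.045]
ft_force: [1.0, -0.1, -2.2]
finger_gap: 0.0173
grasp_force: 61.0
```

```bash
python3 -c "
from h import *
st();nut('C',1.42,.26);turns('top')"
```

```text
t 38.0 pos [593.3  77.6 257.4] rot [-3.133  0.005  1.045] F [ 1.  -0.1 -2.2] gap 17.3 gf 61.0
delta [  69.6 -175.4   -1.5] [-0.01   0.001 -0.83 ] dist 189 j6 0.14 t 38.0
top {}
```

Call:
{"api": "jog_arm", "payload": {"deltas": "4 -10 -3 0 0 -0.05; 14 -35 -3 0 0 -0.15; 26 -65 -3 0 0 -0.28; 38 -95 -3 0 0 -0.42; 50 -124 -3 0 0 -0.55; 60 -152 -2 -0.01 0 -0.68; 67 -169 -2 -0.01 0 -0.78; 69.5 -175 -2 -0.01 0 -0.83; 69.5 -175 -2 -0.01 0 -0.83; 69.5 -175 -2 -0.01 0 -0.83"}}

```text
clock: 39.05
ee_pos: [0.4797, 0.2259, 0.2635]
tcp_rot: [3.133, 0.004, 1.873]
ft_force: [-0.2, -0.1, -1.5]
finger_gap: 0.0171
grasp_force: 61.1
```

```bash
python3 -c "
from h import *
st();nut('C',1.42,.2145)"
```

```text
t 39.0 pos [479.7 225.9 263.5] rot [3.133 0.004 1.873] F [-0.2 -0.1 -1.5] gap 17.1 gf 61.1
delta [ 1.1 -3.4 48.9] [ 0.009  0.004 -0.002] dist 49 j6 0.14 t 39.0
```

Call:
{"api": "jog_arm", "payload": {"deltas": "1 -3.4 0 0.009 0.004 0; 1 -3.4 10 0.009 0.004 0; 1 -3.4 22 0.009 0.004 0; 1 -3.4 34 0.009 0.004 0; 1 -3.4 44 0.009 0.004 0; 1 -3.4 49 0.009 0.004 0; 1 -3.4 49 0.009 0.004 0"}}

```text
clock: 39.75
ee_pos: [0.4753, 0.2255, 0.2124]
tcp_rot: [-3.137, -0.001, 1.874]
ft_force: [-0.2, -0.4, -1.3]
finger_gap: 0.0171
grasp_force: 61.2
```

Call:
{"api": "jog_arm", "payload": {"deltas": "0 0 -1 0 0 0.1; 0 0 -1 0 0 0.21; 0 0 -1 0 0 0.32; 0 0 -1 0 0 0.43; 0 0 -1 0 0 0.54; 0 0 -1 0 0 0.65; 0 0 -1 0 0 0.74; 0 0 -1 0 0 0.82; 0 0 -1 0 0 0.86; 0 0 -1 0 0 0.86; 0 0 -14 0 0 0.84; 0 0 -46 0 0 0.83"}}

```text
clock: 40.95
ee_pos: [0.4737, 0.2248, 0.2568]
tcp_rot: [-3.134, 0.007, 1.045]
ft_force: [-0.3, 0.0, -2.3]
finger_gap: 0.0171
grasp_force: 61.1
```

```bash
python3 -c "
from h import *
st();turns('top');turns('side');turns('wrist');go(.65,-.213,.255,2.534)"
```

```text
t 41.0 pos [473.7 224.8 256.8] rot [-3.134  0.007  1.045] F [-0.3  0.  -2.3] gap 17.1 gf 61.1
top {'A': [(np.float64(2.11), 21, 7)], 'B': [(np.float64(1.96), 21, 6)], 'C': [(np.float64(2.28), 18, 6)], 'D': [(np.float64(2.04), 16, 8)]}
side {'A': [(np.float64(2.15), 20, 11)], 'C': [(np.float64(2.29), 18, 15)], 'D': [(np.float64(2.05), 17, 8)]}
wrist {'A': [(np.float64(2.07), 17, 139)], 'B': [(np.float64(2.15), 18, 152)]}
delta [-293.4  369.3    8.1] [ 6.00e-03 -1.00e-03 -1.49e+00] dist 472 j6 -1.28 t 41.1
```

All four nuts are tight. Now I'll return the key to the trivet.

Call:
{"api": "jog_arm", "payload": {"deltas": "-8 10 0 0 0 -0.1; -28 35 0 0 0 -0.22; -56 70 0 0 0 -0.35; -84 106 0 0 0 -0.48; -112 141 0 0 0 -0.61; -140 176 0 0 0 -0.74; -168 212 0 0 0 -0.87; -196 247 0 0 0 -1; -224 282 0 0 0 -1.13; -252 317 0 0 0 -1.26; -275 346 0 0 0 -1.39; -288 363 0 0.006 0 -1.47"}}

```text
clock: 42.3
ee_pos: [0.6445, -0.2094, 0.2574]
tcp_rot: [-3.134, -0.007, 2.515]
ft_force: [-0.7, 0.4, -2.6]
finger_gap: 0.0174
grasp_force: 61.1
```

```bash
python3 -c "
from h import *
st();go(.65,-.213,.098,2.534)"
```

```text
t 42.3 pos [ 644.5 -209.4  257.4] rot [-3.134 -0.007  2.515] F [-0.7  0.4 -2.6] gap 17.4 gf 61.1
delta [ -7.6   1.5 159.4] [-0.007 -0.007 -0.019] dist 160 j6 -1.28 t 42.3
```

Call:
{"api": "jog_arm", "payload": {"deltas": "-7 1.5 0 -0.007 -0.007 -0.02; -7 1.5 30 -0.007 -0.007 -0.02; -7 1.5 65 -0.007 -0.007 -0.02; -7 1.5 100 -0.007 -0.007 -0.02; -7 1.5 128 -0.007 -0.007 -0.02; -7 1.5 145 -0.007 -0.007 -0.02; -7 1.5 153 -0.007 -0.007 -0.02; -7 1.5 157 -0.007 -0.007 -0.02; -7 1.5 157 -0.007 -0.007 -0.02"}}

```text
clock: 43.2
ee_pos: [0.6506, -0.2091, 0.1027]
tcp_rot: [3.14, 0.003, 2.534]
ft_force: [0.2, -0.1, -2.3]
finger_gap: 0.0174
grasp_force: 61.1
```

```bash
python3 -c "
from h import *
st();go(.65,-.213,.0975,2.534)"
```

```text
t 43.2 pos [ 650.6 -209.1  102.7] rot [3.140e+00 3.000e-03 2.534e+00] F [ 0.2 -0.1 -2.3] gap 17.4 gf 61.1
delta [-1.7 -3.6  5.2] [ 0.001  0.003 -0.   ] dist 7 j6 -1.28 t 43.2
```

Call:
{"api": "jog_arm", "payload": {"deltas": "0 0 2 0 0 0; 0 0 4 0 0 0; 0 0 5.5 0 0 0; 0 0 6.5 0 0 0; 0 0 6.5 0 0 0"}}

```text
clock: 43.7
ee_pos: [0.6507, -0.2093, 0.0974]
tcp_rot: [3.14, 0.003, 2.534]
ft_force: [-1.6, 1.2, 4.0]
finger_gap: 0.0172
grasp_force: 62.2
```

Call:
{"api": "jog_arm", "payload": {"deltas": "0 0 0 0 0 0; 0 0 0 0 0 0; 0 0 0 0 0 0; 0 0 0 0 0 0; 0 0 0 0 0 0; 0 0 0 0 0 0; 0 0 -15 0 0 0; 0 0 -50 0 0 0; 0 0 -95 0 0 0; 0 0 -135 0 0 0; 0 0 -150 0 0 0; 0 0 -150 0 0 0", "gripper": 1}}

```text
clock: 44.9
ee_pos: [0.6517, -0.2099, 0.2506]
tcp_rot: [3.139, 0.01, 2.534]
ft_force: [-0.3, -0.2, 0.8]
finger_gap: 0.0852
grasp_force: 0.0
```

```bash
python3 - <<'E'
from h import *
st()
p=optics.read_camera("wrist");save(p,"key3.png");np.save("key3.npy",p,allow_pickle=True)
for t in["key","trivet","jar1","mat"]: print(t,[(np.round(d["rect"]).astype(int).tolist(),round(d["confidence"],2)) for d in finder.find_in(p,t)[:6]])
E
```

```text
t 44.9 pos [ 651.7 -209.9  250.6] rot [3.139 0.01  2.534] F [-0.3 -0.2  0.8] gap 85.2 gf 0.0
key [([303, 150, 349, 226], 0.71), ([76, 1, 306, 128], 0.62)]
trivet [([299, 63, 354, 122], 0.47)]
jar1 [([56, 162, 138, 226], 0.97), ([294, 59, 351, 121], 0.84), ([214, 81, 280, 138], 0.7), ([143, 117, 216, 177], 0.68), ([398, 94, 470, 152], 0.62)]
mat [([76, 0, 306, 130], 0.55)]
```

View pics/key3.png

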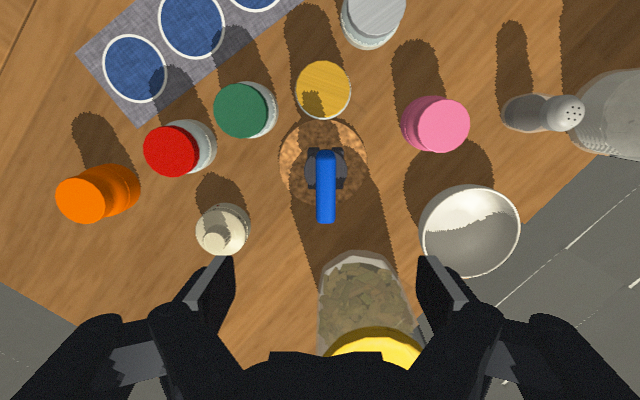

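The key stands upright on the trivet (325,170). The brass jar has been knocked, and is now at (323,90), next to the trivet. Red is at (172,151), green at (241,110), steel near (373,14).

```bash
python3 - <<'E'
from h import *
p=np.load("key3.npy",allow_pickle=True).item()
for n,c in dict(red=(172,151),green=(241,110),brass=(323,89),steel=(373,10),pink=(442,125)).items(): print(n,(w(p,*c,.066)*1000).round(1))
print("keytop",(w(p,325,187,.123)*1000).round(1),"trivet",(w(p,324,162,.004)*1000).round())
for q in((134,68),(191,25)): print("ring",(w(p,*q,.001)*1000).round())
q=optics.read_camera("top");turns("top")
for t in["jar1","mat","trivet","key"]:print(t,[((w(q,(d["rect"][0]+d["rect"][2])/2,(d["rect"][1]+d["rect"][3])/2,.033 if t=="jar1" else 0)*1000).round().tolist(),round(d["confidence"],2)) for d in finder.find_in(q,t)[:6]])
go(.47,-.20,.25,np.pi/2)
E
```

```text
red [ 540.8 -323.1   66. ]
green [ 549.9 -239.2   66. ]
brass [ 580.1 -161.5   66. ]
steel [550.7 -85.9  66. ]
pink [676.1 -82.8  66. ]
keytop [ 649.2 -207.3  123. ] trivet [ 649. -208.    4.]
ring [ 436. -325.    1.]
ring [ 441. -242.    1.]
top {'A': [(np.float64(2.11), 21, 7)], 'B': [(np.float64(1.96), 21, 6)], 'C': [(np.float64(2.26), 18, 7)], 'D': [(np.float64(2.04), 16, 8)]}
jar1 [([534.0, -320.0, 33.0], 0.79), ([675.0, -80.0, 33.0], 0.79), ([442.0, -194.0, 33.0], 0.7), ([545.0, -73.0, 33.0], 0.47)]
mat [([436.0, -196.0, 0.0], 0.75)]
trivet [([652.0, -213.0, 0.0], 0.63)]
key [([644.0, -207.0, 0.0], 0.81)]
delta [152.4 -95.2  -5.6] [ 0.001 -0.001  0.963] dist 180 j6 -0.4 t 45.5
```

```bash
python3 -c "
from h import *
go(.53,-.2,.25,np.pi)"
```

```text
delta [103.2 -60.9  -5.6] [ 0.001 -0.    -0.608] dist 120 j6 -1.93 t 45.5
```

Call:
{"api": "jog_arm", "payload": {"deltas": "20 -12 -1 0 0 -0.12; 42 -25 -2 0 0 -0.25; 65 -38 -4 0 0 -0.38; 85 -50 -5 0 0 -0.5; 98 -58 -5 0 0 -0.58; 103 -61 -5 0 0 -0.608; 103 -61 -5 0 0 -0.608; 103 -61 -5 0 0 -0.608"}}

```text
clock: 46.25
ee_pos: [0.5306, -0.2004, 0.2503]
tcp_rot: [-3.141, 0.002, 3.141]
ft_force: [0.1, -0.4, 0.3]
finger_gap: 0.0853
grasp_force: 0.0
```

```bash
python3 - <<'E'
from h import *
st()
p=optics.read_camera("wrist");save(p,"mat1.png");np.save("mat1.npy",p,allow_pickle=True)
hsv=cv2.cvtColor(p["pixels"],cv2.COLOR_RGB2HSV)
def blobs(lo,hi,z,name,big=300):
    m=cv2.morphologyEx(cv2.inRange(hsv,lo,hi),cv2.MORPH_OPEN,np.ones((3,3),np.uint8))
    for c in cv2.findContours(m,cv2.RETR_EXTERNAL,cv2.CHAIN_APPROX_NONE)[0]:
        if cv2.contourArea(c)>big:
            (u,v),ax,a=cv2.fitEllipse(cv2.convexHull(c));print(name,(round(u),round(v)),np.round(ax),(w(p,u,v,z)[:2]*1000).round(1))
blobs((100,80,30),(125,255,255),.001,"ring")
blobs((0,170,60),(6,255,255),.066,"red")
blobs((60,80,30),(90,255,255),.066,"green")
blobs((18,120,60),(30,255,255),.066,"brass")
E
```

```text
t 46.2 pos [ 530.6 -200.4  250.3] rot [-3.141e+00  2.000e-03  3.141e+00] F [ 0.1 -0.4  0.3] gap 85.3 gf 0.0
ring (318, 301) [29. 71.] [ 727.9 -211.5]
ring (437, 91) [54. 62.] [442.5 -69.6]
ring (364, 90) [56. 60.] [ 440.7 -154.9]
ring (291, 88) [56. 61.] [ 438.9 -240.2]
ring (218, 86) [55. 62.] [ 437.1 -325.4]
red (208, 184) [49. 52.] [ 538.  -325.4]
green (288, 193) [48. 49.] [ 548.  -240.9]
brass (360, 220) [48. 48.] [ 578.  -162.6]
```

View pics/mat1.png

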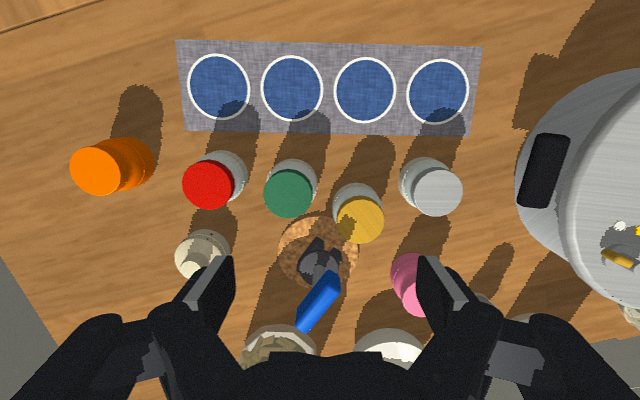

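The four rings are at (218,86), (291,88), (364,90) and (437,91). The jars are red (208,184), green (288,193), brass (360,220) and steel (438,191). Brass and its gripper space conflict with green, so green goes first.

```bash
python3 -c "
from h import *
p=np.load('mat1.npy',allow_pickle=True).item();print('steel',w(p,437.5,191,.066)*1000)
go(.546,-.241,.16,np.pi/2)"
```

```text
steel [545.36129423 -80.66613528  66.        ]
delta [-15.1 -40.6  90.2] [1.000e-03 1.000e-03 1.571e+00] dist 100 j6 -0.42 t 46.3
```

Call:
{"api": "jog_arm", "payload": {"deltas": "-2 -5 5 0 0 0.14; -4 -10 15 0 0 0.28; -6 -15 25 0 0 0.42; -8 -20 35 0 0 0.56; -10 -25 45 0 0 0.7; -12 -30 55 0 0 0.84; -14 -35 65 0 0 0.98; -15 -40 75 0 0 1.12; -15 -40.5 85 0 0 1.26; -15 -40.5 90 0 0 1.4; -15 -40.5 90 0 0 1.54; -15 -40.5 90 0 0 1.57"}}

```text
clock: 47.5
ee_pos: [0.5458, -0.2407, 0.1595]
tcp_rot: [3.141, -0.001, 1.57]
ft_force: [0.0, -0.7, -0.3]
finger_gap: 0.085
grasp_force: 0.0
```

```bash
python3 -c "
from h import *
st();go(.546,-.241,.037,np.pi/2)"
```

```text
t 47.5 pos [ 545.8 -240.7  159.5] rot [ 3.141e+00 -1.000e-03  1.570e+00] F [ 0.  -0.7 -0.3] gap 85.0 gf 0.0
delta [-3.000e-01  1.000e-01  1.225e+02] [ 0.001 -0.001 -0.   ] dist 122 j6 -0.42 t 47.5
```

Call:
{"api": "jog_arm", "payload": {"deltas": "0 0 20 0 0 0; 0 0 50 0 0 0; 0 0 80 0 0 0; 0 0 105 0 0 0; 0 0 118 0 0 0; 0 0 122 0 0 0; 0 0 122 0 0 0"}}

```text
clock: 48.2
ee_pos: [0.5459, -0.2409, 0.0382]
tcp_rot: [3.14, -0.0, 1.572]
ft_force: [0.6, 0.3, -0.6]
finger_gap: 0.0854
grasp_force: 0.0
```

Call:
{"api": "jog_arm", "payload": {"deltas": "0 0 0 0 0 0; 0 0 0 0 0 0; 0 0 0 0 0 0; 0 0 0 0 0 0; 0 0 0 0 0 0", "gripper": 0.5}}

```text
clock: 48.7
ee_pos: [0.5477, -0.2418, 0.0409]
tcp_rot: [3.135, 0.002, 1.572]
ft_force: [0.2, 1.5, 5.9]
finger_gap: 0.0525
grasp_force: 56.7
```

```bash
python3 -c "
from h import *
s=st();go(.4369,s['ee_pos'][1]+.0007,s['ee_pos'][2],np.pi/2)"
```

```text
t 48.7 pos [ 547.7 -241.8   40.9] rot [3.135e+00 2.000e-03 1.572e+00] F [0.2 1.5 5.9] gap 52.5 gf 56.7
delta [   0.8 -110.8   -0.7] [0.006 0.002 0.001] dist 111 j6 -0.5 t 48.7
```

Call:
{"api": "jog_arm", "payload": {"deltas": "0 -8 0 0 0 0; 0 -24 0 0 0 0; 0 -44 0 0 0 0; 0 -64 0 0 0 0; 0 -84 0 0 0 0; 0 -100 0 0 0 0; 0 -109 0 0 0 0; 0 -111 0 0 0 0; 0 -111 0 0 0 0; 0 -111 0 0 0 0"}}

```text
clock: 49.7
ee_pos: [0.437, -0.2429, 0.0408]
tcp_rot: [3.134, 0.004, 1.571]
ft_force: [1.3, -0.1, 8.1]
finger_gap: 0.0528
grasp_force: 58.8
```

Call:
{"api": "jog_arm", "payload": {"deltas": "0 0 0 0 0 0; 0 0 0 0 0 0; 0 0 0 0 0 0; 0 0 0 0 0 0; 0 0 0 0 0 0; 0 0 -30 0 0 0; 0 0 -75 0 0 0; 0 0 -115 0 0 0; 0 0 -135 0 0 0; 0 0 -135 0 0 0", "gripper": 1}}

```text
clock: 50.7
ee_pos: [0.4367, -0.2427, 0.1769]
tcp_rot: [3.134, 0.005, 1.572]
ft_force: [-0.1, -0.5, 0.5]
finger_gap: 0.0855
grasp_force: 0.0
```

```bash
python3 - <<'E'
from h import *
st();p=optics.read_camera("wrist");save(p,"g1.png")
go(.536,-.3254,.16,np.pi/2)
hsv=cv2.cvtColor(p["pixels"],cv2.COLOR_RGB2HSV)
for n,lo,hi in(("red",(0,170,60),(6,255,255)),("green",(60,80,30),(90,255,255)),("brass",(18,120,60),(30,255,255))):
    m=cv2.morphologyEx(cv2.inRange(hsv,lo,hi),cv2.MORPH_OPEN,np.ones((3,3),np.uint8))
    for c in cv2.findContours(m,cv2.RETR_EXTERNAL,cv2.CHAIN_APPROX_NONE)[0]:
        if cv2.contourArea(c)>300:
            (u,v),ax,a=cv2.fitEllipse(cv2.convexHull(c));print(n,(round(u),round(v)),np.round(ax),(w(p,u,v,.066)[:2]*1000).round(1))
E
```

```text
t 50.7 pos [ 436.7 -242.7  176.9] rot [3.134 0.005 1.572] F [-0.1 -0.5  0.5] gap 85.5 gf 0.0
delta [-83.9 100.6  15. ] [0.004 0.002 0.001] dist 132 j6 -0.55 t 50.8
red (414, 287) [18. 41.] [ 520.3 -327.2]
green (324, 196) [62. 63.] [ 438.4 -240.8]
brass (508, 95) [69. 83.] [ 577.4 -161.3]
```

View pics/g1.png

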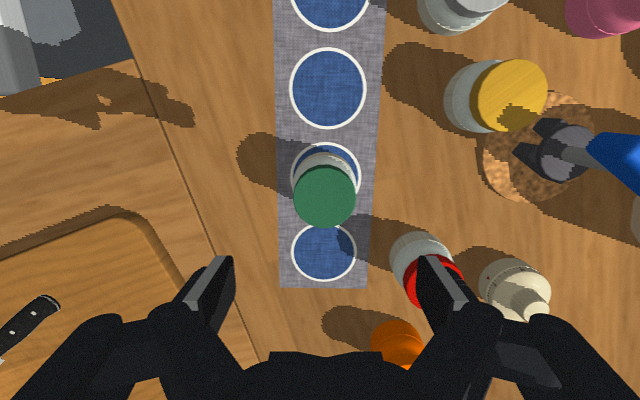

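Green stands in its ring at (324,196). Red is next.

Call:
{"api": "jog_arm", "payload": {"deltas": "-15 18 3 0.004 0 0; -45 54 10 0.004 0 0; -70 83 15 0.004 0 0; -82 97 30 0.004 0 0; -84 98 65 0.004 0 0; -84 98 100 0.004 0 0; -84 98 125 0.004 0 0; -84 98 138 0.004 0 0; -84 98 139 0.004 0 0"}}

```text
clock: 51.65
ee_pos: [0.53, -0.3227, 0.0299]
tcp_rot: [-3.133, -0.005, 1.572]
ft_force: [0.8, 0.7, -1.3]
finger_gap: 0.0857
grasp_force: 0.0
```

Call:
{"api": "jog_arm", "payload": {"deltas": "0 0 0 0 0 0; 0 0 0 0 0 0; 0 0 0 0 0 0; 0 0 0 0 0 0; 0 0 0 0 0 0", "gripper": 0.5}}

```text
clock: 52.15
ee_pos: [0.5352, -0.3263, 0.0374]
tcp_rot: [3.138, 0.004, 1.572]
ft_force: [0.9, 1.1, 6.7]
finger_gap: 0.0554
grasp_force: 62.5
```

```bash
python3 -c "
from h import *
s=st();go(.4351,s['ee_pos'][1]+.0,s['ee_pos'][2],np.pi/2)"
```

```text
t 52.1 pos [ 535.2 -326.3   37.4] rot [3.138 0.004 1.572] F [0.9 1.1 6.7] gap 55.4 gf 62.5
delta [ 1.000e-01 -1.001e+02 -3.000e-01] [0.003 0.004 0.001] dist 100 j6 -0.64 t 52.1
```

Call:
{"api": "jog_arm", "payload": {"deltas": "0 -8 0 0 0 0; 0 -22 0 0 0 0; 0 -40 0 0 0 0; 0 -58 0 0 0 0; 0 -76 0 0 0 0; 0 -90 0 0 0 0; 0 -98 0 0 0 0; 0 -100 0 0 0 0; 0 -100 0 0 0 0; 0 -100 0 0 0 0"}}

```text
clock: 53.15
ee_pos: [0.4348, -0.3271, 0.0374]
tcp_rot: [3.139, 0.005, 1.571]
ft_force: [2.1, 0.3, 9.3]
finger_gap: 0.0549
grasp_force: 64.3
```

Call:
{"api": "jog_arm", "payload": {"deltas": "0 0 0 0 0 0; 0 0 0 0 0 0; 0 0 0 0 0 0; 0 0 0 0 0 0; 0 0 0 0 0 0; 0 0 -30 0 0 0; 0 0 -75 0 0 0; 0 0 -115 0 0 0; 0 0 -135 0 0 0; 0 0 -135 0 0 0", "gripper": 1}}

```text
clock: 54.15
ee_pos: [0.4351, -0.327, 0.1736]
tcp_rot: [3.138, 0.006, 1.572]
ft_force: [-0.5, 1.2, -0.3]
finger_gap: 0.0852
grasp_force: 0.0
```

```bash
python3 -c "
from h import *
st();go(.543,-.081,.17,np.pi/2)"
```

```text
t 54.1 pos [ 435.1 -327.   173.6] rot [3.138 0.006 1.572] F [-0.5  1.2 -0.3] gap 85.2 gf 0.0
delta [245.9 108.2   2.4] [0.003 0.006 0.001] dist 269 j6 -0.15 t 54.1
```

Call:
{"api": "jog_arm", "payload": {"deltas": "15 7 2 0 0.006 0; 50 22 2 0 0.006 0; 90 40 2 0 0.006 0; 130 57 2 0 0.006 0; 170 75 2 0 0.006 0; 208 92 2 0 0.006 0; 234 103 2 0 0.006 0; 246 108 2 0 0.006 0; 246 108 2 0 0.006 0; 246 108 2 0 0.006 0"}}

```text
clock: 55.15
ee_pos: [0.5398, -0.079, 0.1658]
tcp_rot: [-3.136, -0.006, 1.572]
ft_force: [-0.1, -0.0, 0.5]
finger_gap: 0.0854
grasp_force: 0.0
```

```bash
python3 - <<'E'
from h import *
s=st();p=optics.read_camera("wrist");save(p,"s1.png")
print([(np.round(d["rect"]).astype(int).tolist(),round(d["confidence"],2),(w(p,(d["rect"][0]+d["rect"][2])/2,(d["rect"][1]+d["rect"][3])/2,.05)[:2]*1000).round()) for d in finder.find_in(p,"jar3")[:5]])
go(.543,-.081,.037,np.pi/2)
E
```

```text
t 55.1 pos [539.8 -79.  165.8] rot [-3.136 -0.006  1.572] F [-0.1 -0.   0.5] gap 85.4 gf 0.0
[([300, 156, 368, 240], 0.96, array([548., -79.])), ([435, 163, 529, 239], 0.87, array([674., -81.])), ([219, 303, 260, 371], 0.58, array([ 457., -221.]))]
delta [ -1.9   3.5 129.5] [-0.004 -0.006 -0.001] dist 130 j6 -0.15 t 55.2
```

Call:
{"api": "jog_arm", "payload": {"deltas": "-1 5 15 -0.004 -0.006 0; -1 5 45 -0.004 -0.006 0; -1 5 80 -0.004 -0.006 0; -1 5 108 -0.004 -0.006 0; -1 5 124 -0.004 -0.006 0; -1 5 128 -0.004 -0.006 0; -1 5 128 -0.004 -0.006 0"}}

```text
clock: 55.95
ee_pos: [0.5449, -0.0799, 0.0387]
tcp_rot: [3.141, -0.0, 1.57]
ft_force: [1.0, -0.3, 0.3]
finger_gap: 0.0855
grasp_force: 0.0
```

Call:
{"api": "jog_arm", "payload": {"deltas": "0 0 0 0 0 0; 0 0 0 0 0 0; 0 0 0 0 0 0; 0 0 0 0 0 0; 0 0 0 0 0 0", "gripper": 0.5}}

```text
clock: 56.45
ee_pos: [0.5465, -0.0796, 0.0414]
tcp_rot: [3.138, 0.001, 1.572]
ft_force: [-1.8, -0.5, 8.0]
finger_gap: 0.0522
grasp_force: 56.1
```

```bash
python3 -c "
from h import *
s=st();go(.4405,s['ee_pos'][1]+.0105,s['ee_pos'][2],np.pi/2)"
```

```text
t 56.5 pos [546.5 -79.6  41.4] rot [3.138e+00 1.000e-03 1.572e+00] F [-1.8 -0.5  8. ] gap 52.2 gf 56.1
delta [  10.6 -106.    -0.4] [0.003 0.001 0.001] dist 107 j6 -0.16 t 56.5
```

Call:
{"api": "jog_arm", "payload": {"deltas": "1 -8 0 0 0 0; 2 -22 0 0 0 0; 4 -40 0 0 0 0; 6 -60 0 0 0 0; 8 -80 0 0 0 0; 9.5 -96 0 0 0 0; 10.5 -104 0 0 0 0; 10.5 -106 0 0 0 0; 10.5 -106 0 0 0 0; 10.5 -106 0 0 0 0"}}

```text
clock: 57.45
ee_pos: [0.4427, -0.0696, 0.0415]
tcp_rot: [3.133, 0.002, 1.572]
ft_force: [3.1, -0.4, 7.8]
finger_gap: 0.0523
grasp_force: 58.5
```

Call:
{"api": "jog_arm", "payload": {"deltas": "0 0 0 0 0 0; 0 0 0 0 0 0; 0 0 0 0 0 0; 0 0 0 0 0 0; 0 0 0 0 0 0; 0 0 -30 0 0 0; 0 0 -75 0 0 0; 0 0 -115 0 0 0; 0 0 -150 0 0 0; 0 0 -165 0 0 0; 0 0 -165 0 0 0", "gripper": 1}}

```text
clock: 58.55
ee_pos: [0.4412, -0.0693, 0.2068]
tcp_rot: [3.134, 0.002, 1.572]
ft_force: [-0.5, 0.2, -0.1]
finger_gap: 0.0854
grasp_force: 0.0
```

```bash
python3 -c "
from h import *
st();go(.572,-.157,.2,2.56)"
```

```text
t 58.5 pos [441.2 -69.3 206.8] rot [3.134e+00 2.000e-03 1.572e+00] F [-0.5  0.2 -0.1] gap 85.4 gf 0.0
delta [-87.8 130.7   8. ] [ 0.006  0.006 -0.988] dist 158 j6 -1.26 t 58.5
```

Call:
{"api": "jog_arm", "payload": {"deltas": "-10 14 0 0 0 -0.1; -26 38 2 0 0 -0.24; -42 62 4 0 0 -0.38; -58 86 6 0 0 -0.52; -72 108 8 0.006 0.006 -0.66; -82 123 8 0.006 0.006 -0.8; -87 130 8 0.006 0.006 -0.92; -88 131 8 0.006 0.006 -0.985; -88 131 8 0.006 0.006 -0.988; -88 131 8 0.006 0.006 -0.988"}}

```text
clock: 59.55
ee_pos: [0.5693, -0.1561, 0.1942]
tcp_rot: [-3.14, -0.01, 2.558]
ft_force: [-0.7, -0.4, -0.1]
finger_gap: 0.0856
grasp_force: 0.0
```

```bash
python3 - <<'E'
from h import *
s=st();p=optics.read_camera("wrist");save(p,"b2.png")
hsv=cv2.cvtColor(p["pixels"],cv2.COLOR_RGB2HSV)
R0=R.from_euler("xyz",s["tcp_rot"])
for n,z,lo,hi in(("brass",.066,(18,120,60),(30,255,255)),("key",.123,(105,150,40),(125,255,255))):
    m=cv2.morphologyEx(cv2.inRange(hsv,lo,hi),cv2.MORPH_OPEN,np.ones((3,3),np.uint8))
    for c in cv2.findContours(m,cv2.RETR_EXTERNAL,cv2.CHAIN_APPROX_NONE)[0]:
        if cv2.contourArea(c)>300:
            (u,v),ax,a=cv2.fitEllipse(cv2.convexHull(c));X=w(p,u,v,z);print(n,(round(u),round(v)),np.round(ax),(X[:2]*1000).round(1),"tool",(R0.inv().apply(X-s["ee_pos"])*1000).round(1))
go(.572,-.158,.04,2.56)
E
```

```text
t 59.5 pos [ 569.3 -156.1  194.2] rot [-3.14  -0.01   2.558] F [-0.7 -0.4 -0.1] gap 85.6 gf 0.0
brass (326, 205) [59. 59.] [ 578.9 -161.2] tool [-12.2   1.3 128.1]
key (327, 318) [25. 98.] [ 641.6 -201.7] tool [-86.3   1.9  70.3]
delta [-4.700e+00  1.000e-01  1.546e+02] [-0.002 -0.009 -0.001] dist 155 j6 -1.26 t 59.6
```

View pics/b2.png

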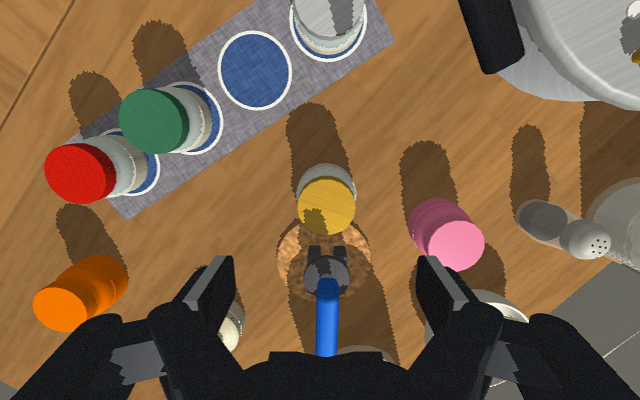

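Brass (326,205) sits just in front of the key's grip block (327,318). I'll descend at tool-x −3, which stays clear of the block.

Call:
{"api": "jog_arm", "payload": {"deltas": "-3 1 15 0 -0.009 0; -3 1 45 0 -0.009 0; -3 1 80 0 -0.009 0; -3 1 110 0 -0.009 0; -3 1 135 0 -0.009 0; -3 1 149 0 -0.009 0; -3 1 153 0 -0.009 0; -3 1 153 0 -0.009 0"}}

```text
clock: 60.4
ee_pos: [0.5724, -0.1568, 0.043]
tcp_rot: [-3.14, 0.002, 2.56]
ft_force: [1.0, 0.2, 0.3]
finger_gap: 0.0853
grasp_force: 0.0
```

Call:
{"api": "jog_arm", "payload": {"deltas": "0 0 0 0 0 0; 0 0 0 0 0 0; 0 0 0 0 0 0; 0 0 0 0 0 0; 0 0 0 0 0 0", "gripper": 0.5}}

```text
clock: 60.9
ee_pos: [0.5739, -0.1577, 0.0452]
tcp_rot: [-3.141, 0.006, 2.56]
ft_force: [-0.0, 0.4, 6.9]
finger_gap: 0.0517
grasp_force: 62.8
```

```bash
python3 -c "
from h import *
s=st();y=s['tcp_rot'][2];c=s['ee_pos'][:2]-.0065*np.array([np.cos(y),np.sin(y)]);d=np.array([.4387,-.1549])-c
print(c);go(*(s['ee_pos'][:2]+d),s['ee_pos'][2],y)"
```

```text
t 60.9 pos [ 573.9 -157.7   45.2] rot [-3.141  0.006  2.56 ] F [-0.   0.4  6.9] gap 51.7 gf 62.8
[ 0.5793368  -0.16131906]
delta [121.  -71.9  -0.7] [-0.001  0.006 -0.   ] dist 141 j6 -1.33 t 60.9
```

Call:
{"api": "jog_arm", "payload": {"deltas": "6 -4 0 0 0 0; 18 -11 0 0 0 0; 34 -20 0 0 0 0; 50 -30 0 0 0 0; 68 -40 0 0 0 0; 86 -51 0 0 0 0; 102 -61 0 0 0 0; 114 -68 0 0 0 0; 120 -71.5 0 0 0 0; 121 -72 0 0 0 0; 121 -72 0 0 0 0; 121 -72 0 0 0 0"}}

```text
clock: 62.1
ee_pos: [0.4349, -0.1521, 0.0452]
tcp_rot: [-3.141, 0.011, 2.559]
ft_force: [4.0, 0.1, 6.8]
finger_gap: 0.0515
grasp_force: 64.5
```

Call:
{"api": "jog_arm", "payload": {"deltas": "0 0 0 0 0 0; 0 0 0 0 0 0; 0 0 0 0 0 0; 0 0 0 0 0 0; 0 0 -12 0 0 0; 0 0 -40 0 0 0; 0 0 -80 0 0 0; 0 0 -120 0 0 0; 0 0 -160 0 0 0; 0 0 -200 0 0 0; 0 0 -210 0 0 0; 0 0 -210 0 0 0", "gripper": 0.8}}

```text
clock: 63.3
ee_pos: [0.4327, -0.1507, 0.2558]
tcp_rot: [-3.14, 0.008, 2.56]
ft_force: [0.5, 0.0, -0.4]
finger_gap: 0.0683
grasp_force: 0.0
```

```bash
python3 -c "
from h import *
st();go(.53,-.2,.25,np.pi)"
```

```text
t 63.3 pos [ 432.7 -150.7  255.8] rot [-3.14   0.008  2.56 ] F [ 0.5  0.  -0.4] gap 68.3 gf 0.0
delta [-108.3   12.3    6.7] [-0.003  0.008 -0.582] dist 109 j6 -1.93 t 63.3
```

Now I'll check from the same viewpoint as the mat measurement.

Call:
{"api": "jog_arm", "payload": {"deltas": "-20 2 1 0 0 -0.1; -45 5 2 0 0 -0.22; -70 8 4 0 0 -0.35; -92 10 5 0 0 -0.47; -105 12 6 0 0.008 -0.56; -108 12 6 0 0.008 -0.582; -108 12 6 0 0.008 -0.582; -108 12 6 0 0.008 -0.582"}}

```text
clock: 64.1
ee_pos: [0.5272, -0.1987, 0.246]
tcp_rot: [3.14, -0.009, 3.141]
ft_force: [-0.0, 0.2, -0.7]
finger_gap: 0.0685
grasp_force: 0.0
```

```bash
python3 - <<'E'
from h import *
st();turns("top")
p=optics.read_camera("wrist");save(p,"fin.png")
hsv=cv2.cvtColor(p["pixels"],cv2.COLOR_RGB2HSV)
rg=[(442.5,-69.6),(440.7,-154.9),(438.9,-240.2),(437.1,-325.4)]
for n,lo,hi in(("red",(0,170,60),(6,255,255)),("green",(60,80,30),(90,255,255)),("brass",(18,120,60),(30,255,255)),("steel",(0,0,125),(180,30,235))):
    m=cv2.morphologyEx(cv2.inRange(hsv,lo,hi),cv2.MORPH_OPEN,np.ones((3,3),np.uint8))
    for c in cv2.findContours(m,cv2.RETR_EXTERNAL,cv2.CHAIN_APPROX_NONE)[0]:
        if 1000<cv2.contourArea(c)<8000:
            (u,v),ax,a=cv2.fitEllipse(cv2.convexHull(c));X=w(p,u,v,.066)[:2]*1000;print(n,(round(u),round(v)),np.round(ax),X.round(1),min([np.round(X-r,1).tolist() for r in rg],key=np.linalg.norm))
E
```

```text
t 64.1 pos [ 527.2 -198.7  246. ] rot [ 3.14  -0.009  3.141] F [-0.   0.2 -0.7] gap 68.5 gf 0.0
top {'A': [(np.float64(2.11), 21, 7)], 'B': [(np.float64(1.96), 21, 6)], 'C': [(np.float64(2.26), 18, 7)], 'D': [(np.float64(2.04), 16, 8)]}
red (192, 87) [54. 62.] [ 435.5 -326.6] [-1.6, -1.2]
green (280, 89) [54. 58.] [ 438.  -242.6] [-0.9, -2.4]
brass (369, 93) [54. 58.] [ 441.4 -156.5] [0.7, -1.6]
steel (342, 109) [ 98. 316.] [ 456.3 -182.5] [15.6, -27.6]
```

View pics/fin.png

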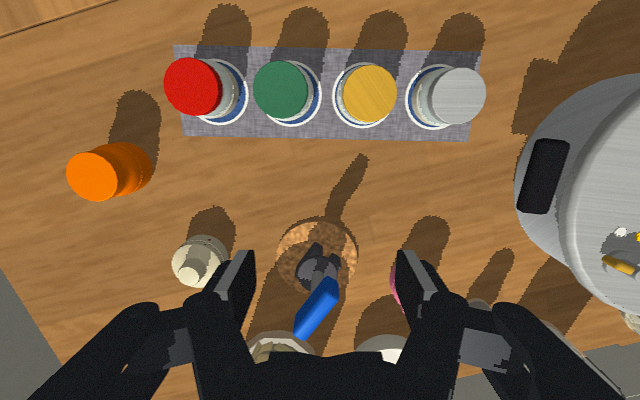

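All four jars stand within about 3 mm of their ring centres (steel lid at (457,95), on the same spacing). The key is upright on the trivet, the bystanders are in place, and the gripper is clear.

```bash
python3 -c "
from h import *
print(job.sign_off())"
```

```text
the job is handed in; nothing more can be done
None
```

The job is handed in, with no verdict returned. My last checks showed all four nuts at the tight stop (turned in three cross-order passes), the key upright on its trivet, and the four jars about 3 mm or less from their ring centres (steel judged by eye).

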